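Set up the magnetic stirrer with the flask from behind the bottles

ROBOT

A 6-joint arm with a two-finger parallel gripper is mounted at the origin on the work surface. World frame = base frame: x ahead of the robot, y to its left, z up, the work surface at z = 0. Lengths are in m, angles in degrees, forces in N, time in s.
With the tool pointing down it reaches from about 0.4 to 0.925 m from the base axis. Payload 12.5 kg.
Tool frame: the origin (TCP) lies on the mounting face of the last link; the fingertips stand 190 mm ahead of it and the grasp point (between the pads) lies 171 mm ahead of it; z points along the fingers, y is the direction in which the jaws open and shut (so a half turn about z gives the same grasp; the last joint's range is limited). The gripper opens to 95 mm and grips with 3 to 60 N. Pads are 20 mm wide; open, the fingers measure 119 mm over their backs; the gripper's body (75 mm by 180 mm) begins 59 mm behind the grasp point.
Start: joints at [-78.587, 28.126, 89.318, -0, 62.55, -6.05], TCP at [0.188, -0.596, 0.405] pointing down, gripper open.
Joint ranges: [-177.58, 177.58], [-47.91, 125.51], [2.72, 160], [-65.01, 245.01], [3.68, 167.84], [-153.87, 153.87]. Speed limits (degrees/s): [127.2, 127.2, 159.86, 180, 180, 180].

INTERFACE

Orientations are given as a 3x3 rotation matrix whose columns are the frame's x, y, z axes.
In Python, from plant import readout, camera, arm gives the robot as it stands.
- The arm moves only by the shell command python3 -m crank 'ROWS' [OPENING] [FORCE]. ROWS is JSON, a list of rows, each an object of numbers: "dx", "dy", "dz": the shift along the tool's x, y, z in cm; "ax", "ay", "az": the turn, a rotation vector about the tool's x, y, z in rad. In form: [{"dx": .., "dy": .., "dz": .., "ax": .., "ay": .., "az": ..}, ...]. A call has 1 to 12 rows; each row shifts and turns the pose as measured when the row begins, along the tool's axes as they then stand; what a row does not reach is not made up. A row lasts 1/12 s, in which the tool goes at most 41.7 mm and 7.16 degrees, less where a joint would pass 70% of its speed; a pose out of reach is approached as far as the arm can. A call is refused whole if a number of a shift passes 4.17 or a number of a turn 0.125, either way. A call with a gripper value outside its range is refused whole. OPENING is the opening, from 0 (shut) to 1 (fully open), set as the call begins (- or left out, the last holds). The fingers move at their own pace and stop on an object; FORCE is the grip in N (left out, the last holds). Time passes only in rows, so rows that do not move let the fingers close. It gives the time, the measured TCP pose, the force and the opening at its end, in the units of the state.
- readout.get_obs(): the state, without advancing time (a new reading comes with each control period).
- camera(name): name is "scene" or "top" or "wrist"; returns a dict with "color" (400x640x3 uint8, red, green, blue), "K" (3x3 intrinsics, pixels), "extrinsics" (4x4, takes a point from camera to world coordinates). Camera axes: x right, y down, z forward; pixel columns grow to the right and rows downward; lengths in m; the calibration is good to about 2 mm. A picture is of the moment at which its call begins. There is no depth.
- arm.sign_off(): hands the job in, once; it reports no verdict.
The state is a dict: "time_s": time; "joints": joint angles; "qvel": joint speeds; "joint_efforts": joint torques, N m; "ee_pos": TCP position; "orientation": TCP orientation; "ft_force": force on the tool from outside, world axes, zero at the start; "moment": the same for the moment, N m; "grip_width": finger opening in m.
Only numpy, scipy, OpenCV 4.12 (cv2) and the standard library are available. Lean on these libraries where they do the work, as an engineer would, in place of code of your own. Each camera call takes 0.05 s, during which the arm holds its last target. There are 200 camera calls.

TASK

Set up the magnetic stirrer: first move the red-capped and the yellow-capped bottle, which block the glass flask in the grey tray, onto the black mat; then stand the flask in the middle of the stirrer's round plate, and after that drop the blue stir bar in through its neck. Put both bottles back in the tray, each on the place where it stood at the start. Set bottles and flask down upright without dropping them, and leave the dropper bottle, the small beaker and the orange stopper alone.

Things in the scene. Friction and masses are not known exactly. Their poses are not given: they have to be found in the camera images.
- red_bottle_mid (a point): Centre of the tall white plastic bottle with the RED screw cap, 89 mm above its underside, z up along its axis. Bottle: 178 mm high, body 72 mm in diameter up to 130 mm, a shoulder up to 146 mm, then the cap, 66 mm in diameter and 32 mm high (146 to 178 mm above the underside): grasp it by the cap. About 0.3 kg. It starts upright in the tray on one of two white discs.
- yellow_bottle_mid (a point): Centre of the other bottle, the same in every way but with a YELLOW cap; it starts on the other white disc, 6 mm of air between the two bottles.
- flask_mid (a point): Centre of the wide-necked conical glass flask, 52.5 mm above its underside, z up along its axis. 105 mm high; outer diameter 64 mm at the foot, narrowing to a straight neck of 47 mm outer and 41 mm inner diameter from 58 mm above the underside up to the open mouth; inner floor 4 mm above the underside. About 90 g. It starts in the tray behind the two bottles, 3 mm from each: their caps leave no room for a gripper over it.
- stir_bar_mid (a point): Centre of the blue stir bar, 25 mm long along its own x, 8 mm by 8 mm in section, lying on the table in front of the tray, so its centre is 4 mm above the table. About 12 g.
- stirrer_plate (a point): Centre of the upper face of the round white plate (120 mm in diameter) of the white box-shaped magnetic stirrer; the face is 64 mm above the table. The housing (165 by 130 mm) has a black knob on its front. Fixed; it stands on the left or the right of the tray.
- mat: Black rubber mat, the side area for the bottles: 260 mm along its x, 160 mm along its y, 4 mm thick, fixed; the origin is at the centre of its underside. It lies on the other side of the tray from the stirrer.
- tray: Grey spill tray, fixed, 180 mm along its x (front to back, x pointing away from the robot) and 250 mm along its y; floor 4 mm thick, rim 14 mm high, origin at the centre of its underside on the table. The bottles start on its two white discs at x = -24 mm, y = +39 and -39 mm; the flask at x = +35.5 mm, y = 0.
- dropper: Small amber dropper bottle with black cap and rubber bulb, 32 mm in diameter, 85 mm high, in a back corner of the tray; origin at the centre of its underside. Leave it alone.
- small_beaker: Small empty glass beaker, 42 mm in diameter, 50 mm high, in the other back corner of the tray; origin at the centre of its underside. Leave it alone.
- stopper: Orange conical stopper, 24 to 32 mm in diameter, 28 mm high, on the table in front of the tray; origin at the centre of its underside. Leave it alone.
Things that resemble listed ones, but are neither listed nor needed, are in the scene too. What is shaped like the part that bears red_bottle_mid but pink, purple or turquoise is not meant.

How it is judged (in metres and radians):
On the way, in this order (a step that is already met when the one before it is completed fails the run):
1. both bottles stand upright on the black mat, released, the flask still in its place (x of red_bottle_mid in the frame of mat between -0.115 and 0.115 m and y of red_bottle_mid in the frame of mat between -0.065 and 0.065 m and height (world z) of each of red_bottle_mid, yellow_bottle_mid below 0.105 m and angle between each of red_bottle_mid, yellow_bottle_mid's own z axis and vertical below 0.1 rad and contact force between the fingers and red_bottle below 0.1 N and linear speed of each of red_bottle, yellow_bottle below 0.03 m/s and x of yellow_bottle_mid in the frame of mat between -0.115 and 0.115 m and y of yellow_bottle_mid in the frame of mat between -0.065 and 0.065 m and contact force between the fingers and yellow_bottle below 0.1 N and distance of flask_mid from where it was at the start of the episode below 0.04 m), for 0.2 s.
2. the flask stands upright, released, within 15 mm of the middle of the stirrer plate (horizontal distance between flask_mid and stirrer_plate below 0.015 m and z of flask_mid in the frame of stirrer_plate between 0.045 and 0.06 m and angle between flask_mid's own z axis and vertical below 0.1 rad and contact force between the fingers and flask below 0.1 N and linear speed of flask below 0.03 m/s), for 0.2 s.
3. the stir bar is inside the flask, which stands on the stirrer plate (all of step 2 and z of stir_bar_mid in the frame of flask_mid between -0.055 and -0.015 m and horizontal distance between stir_bar_mid and flask_mid below 0.03 m), for 0.2 s.
At the end, for the whole second after the job is handed in: The flask stands upright on the stirrer plate, its axis within 15 mm of the plate's centre, with the stir bar lying inside on its floor; each bottle stands upright in the tray within 15 mm of where it stood at the start; all are released and at rest (all of step 3 and linear speed of each of stir_bar, red_bottle, yellow_bottle below 0.03 m/s and distance of each of red_bottle_mid, yellow_bottle_mid from where it was at the start of the episode below 0.015 m and angle between each of red_bottle_mid, yellow_bottle_mid's own z axis and vertical below 0.1 rad and contact force between the fingers and red_bottle below 0.1 N and contact force between the fingers and yellow_bottle below 0.1 N); the robot touches nothing.
It fails at once if a bottle or the flask is tipped by more than 35 degrees (angle between any of red_bottle_mid, yellow_bottle_mid, flask_mid's own z axis and vertical above 0.61 rad).
It fails at once if a bottle or the flask is dropped (falls freely by more than about 25 mm) ((contact force between anything else and red_bottle below 0.01 N and linear speed of red_bottle above 0.7 m/s) or (contact force between anything else and yellow_bottle below 0.01 N and linear speed of yellow_bottle above 0.7 m/s) or (contact force between anything else and flask below 0.01 N and linear speed of flask above 0.7 m/s)).
It fails at once if the dropper bottle, the small beaker or the stopper is shifted by more than 25 mm (distance of any of dropper, small_beaker, stopper from where it was at the start of the episode above 0.025 m).
It also fails if it takes over 141 s, if anything falls off the work surface, if the arm or the gripper's body presses on something with over 40 N, if the wrist force passes 120 N, or if a joint passes its speed limit or range.

## Working session

There is one attempt and no reset: what is moved stays moved. The work goes in short steps, Python scripts to look and compute and a shell command to move; the robot and the scene stay as the last step left them, time stands still between calls to the robot, and variables do not carry over. Pictures are saved under pics/ and viewed, about 12 in all and at most 16, crops included, and the job is handed in when it is done.

```bash
mkdir -p pics
cat > h.py <<'E'
import numpy as np, cv2, sys
from plant import readout, camera, arm
def snap(n,f):
    c=camera(n); cv2.imwrite('pics/'+f,c['color'][:,:,::-1]); np.savez('pics/'+f+'.npz',**c); return c
def ray(c,u,v,z):
    K,E=np.array(c['K']),np.array(c['extrinsics'])
    d=E[:3,:3]@np.linalg.inv(K)@[u,v,1]; o=E[:3,3]; return o+d*(z-o[2])/d[2]
def proj(c,p):
    K,E=np.array(c['K']),np.array(c['extrinsics'])
    q=K@(E[:3,:3].T@(np.array(p)-E[:3,3])); return q[:2]/q[2]
E
python3 - <<'E'
from h import *
a=snap('top','top0.png'); b=snap('scene','scene0.png')
for c in(a,b): print(np.round(c['K'],1).tolist(),np.round(c['extrinsics'],3).tolist())
print(readout.get_obs())
E
```

```text
[[381.9, 0.0, 323.1], [0.0, 381.9, 201.5], [0.0, 0.0, 1.0]] [[-0.023, -0.989, 0.148, 0.416], [-1.0, 0.023, -0.005, 0.02], [0.001, -0.148, -0.989, 1.011], [0.0, 0.0, 0.0, 1.0]]
[[425.1, 0.0, 327.8], [0.0, 425.1, 203.1], [0.0, 0.0, 1.0]] [[-0.712, 0.607, -0.352, 0.895], [0.702, 0.618, -0.354, 0.372], [0.002, -0.499, -0.866, 0.931], [0.0, 0.0, 0.0, 1.0]]
{'time_s': 0.1, 'joints': array([-7.85872472e+01,  2.81597576e+01,  8.93462190e+01,  7.45145133e-04,
        6.25491957e+01, -6.05112249e+00]), 'qvel': array([ 0.14409973, -0.06404934, -0.06558095,  0.04347563, -0.01248999,
       -0.01019422]), 'joint_efforts': array([ 2.83702670e-03, -6.13622189e+01, -2.58605397e+01,  6.93063601e-02,
        4.70532873e-02, -2.59994249e-05]), 'ee_pos': array([ 0.18757497, -0.59615831,  0.40423274]), 'orientation': array([[ 9.53908166e-01,  3.00098616e-01, -1.79229174e-04],
       [ 3.00098648e-01, -9.53907703e-01,  9.46181915e-04],
       [ 1.12979793e-04, -9.56357088e-04, -9.99999536e-01]]), 'ft_force': array([-0.54787695, -0.23609788,  0.43827933]), 'moment': array([ 0.00452771, -0.06863886,  0.07622845]), 'grip_width': 0.09473013390115882}
```

View pics/top0.png

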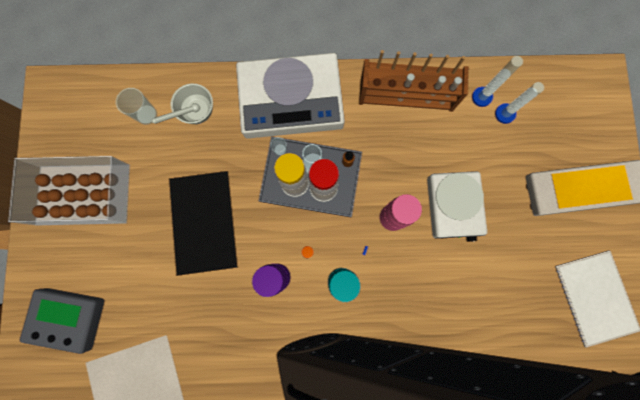

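View pics/scene0.png

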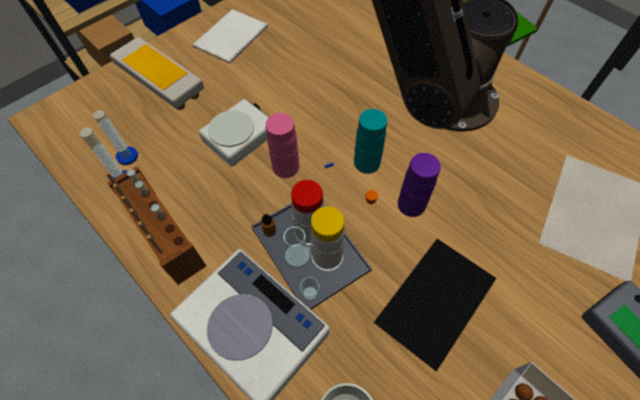

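The top view (up = +x, left = +y) shows these, with pixels as (u, v):
- **Wanted:** red cap (323,173), yellow cap (289,168), flask mouth (312,154), blue bar (365,250), stirrer plate (460,197) with its knob at (471,239), mat (203,222), tray (312,177).
- **Look-alikes:**
  - For the bottles: pink (406,209), purple (270,281) and turquoise (345,285).
  - For the stirrer: the balance (288,80).
  - For the flask: the small beaker (280,146), the glass at (133,105) and the mortar (192,103).
  - For the blue bar: the blue feet at (483,97) and (506,113).

I'll measure next and check the choices in one close crop.

```bash
cat > m.py <<'E'
from h import *
def comp(m,near):
    n,l,s,c=cv2.connectedComponentsWithStats(m.astype(np.uint8))
    i=min((k for k in range(1,n) if s[k,4]>8),key=lambda k:np.hypot(*(c[k]-near)))
    return (l==i).astype(np.uint8),c[i],s[i,4]
T=dict(np.load('pics/top0.png.npz')); S=dict(np.load('pics/scene0.png.npz'))
def masks(c):
    h=cv2.cvtColor(c['color'],cv2.COLOR_RGB2HSV).astype(int); H,s,v=h[...,0],h[...,1],h[...,2]
    return dict(red=((H<6)|(H>174))&(s>200)&(v>110),yel=(H>20)&(H<30)&(s>190)&(v>120),blue=(H>112)&(H<128)&(s>120),mat=(v<45),plate=(s<35)&(v>150),tray=(s<60)&(v<120)&(v>50))
E
python3 - <<'E'
from m import *
near={'T':dict(red=(323,173),yel=(289,168),blue=(365,250),mat=(203,222),plate=(460,197),tray=(270,200)),'S':dict(red=(307,190),yel=(327,218),blue=(329,165),mat=(435,300))}
for nm,c in(('T',T),('S',S)):
    M=masks(c)
    for k,n in near[nm].items():
        m,ce,a=comp(M[k],n)
        z=dict(red=.182,yel=.182,blue=.004,mat=.004,plate=.064,tray=.014)[k]
        ct=max(cv2.findContours(m,0,1)[0],key=cv2.contourArea)
        r=cv2.minAreaRect(ct); print(nm,k,np.round(ce,1),a,np.round(ray(c,*ce,z),4),'rect',np.round(r[0],1),np.round(r[1],1),round(r[2]))
        if k in('mat','tray','blue'): print([np.round(ray(c,*p,z)[:2],3).tolist() for p in cv2.boxPoints(r)])
    
t=cv2.resize(T['color'][110:300,225:500],None,fx=2.9,fy=2.9,interpolation=cv2.INTER_CUBIC)
cv2.imwrite('pics/crop0.png',t[:,:,::-1])
E
```

```text
T red [323.5 173.7] 649 [0.6018 0.014  0.182 ] rect [323.5 174. ] [28. 27.] 90
T yel [289. 168.] 688 [0.6166 0.0902 0.182 ] rect [289.  168.2] [29.4 28.5] 72Traceback (most recent call last):
  File "<stdin>", line 6, in <module>
  File "m.py", line 4, in comp
    i=min((k for k in range(1,n) if s[k,4]>8),key=lambda k:np.hypot(*(c[k]-near)))
ValueError: min() iterable argument is empty
```

```bash
sed -i "s/blue=(H>112)&(H<128)&(s>120)/blue=(H>105)\&(H<135)\&(s>70)/; s/s\[k,4\]>8/s[k,4]>4/" m.py
python3 - <<'E'
from m import *
near={'T':dict(red=(323,173),yel=(289,168),blue=(365,250),mat=(203,222),plate=(460,197),tray=(270,200)),'S':dict(red=(307,190),yel=(327,218),blue=(329,165),mat=(435,300))}
for nm,c in(('T',T),('S',S)):
    M=masks(c)
    for k,n in near[nm].items():
      try:
        m,ce,a=comp(M[k],n)
        z=dict(red=.182,yel=.182,blue=.006,mat=.004,plate=.064,tray=.014)[k]
        ct=max(cv2.findContours(m,0,1)[0],key=cv2.contourArea)
        r=cv2.minAreaRect(ct); print(nm,k,np.round(ce,1),a,np.round(ray(c,*ce,z),4),'rect',np.round(r[0],1),np.round(r[1],1),round(r[2]))
        if k in('mat','tray','blue'): print([np.round(ray(c,*p,z)[:2],3).tolist() for p in cv2.boxPoints(r)])
      except Exception as e: print(nm,k,e)
print(cv2.cvtColor(T['color'],cv2.COLOR_RGB2HSV)[246:255,361:369].tolist()[::2])
t=cv2.resize(T['color'][110:300,225:500],None,fx=2.9,fy=2.9,interpolation=cv2.INTER_CUBIC)
cv2.imwrite('pics/crop0.png',t[:,:,::-1])
E
```

```text
T red [323.5 173.7] 649 [0.6018 0.014  0.182 ] rect [323.5 174. ] [28. 27.] 90
T yel [289. 168.] 688 [0.6166 0.0902 0.182 ] rect [289.  168.2] [29.4 28.5] 72
T blue [364.9 250. ] 25 [ 0.4353 -0.0908  0.006 ] rect [365.  250.2] [2.5 8.5] 18
[[0.426, -0.084], [0.446, -0.092], [0.444, -0.098], [0.423, -0.09]]
T mat [202.2 223. ] 5637 [0.516 0.336 0.004] rect [201.8 222.9] [97.4 59.8] 84
[[0.641, 0.433], [0.654, 0.273], [0.396, 0.244], [0.384, 0.398]]
T plate [458.3 204.2] 3071 [ 0.5427 -0.3228  0.064 ] rect [458.4 204. ] [64.6 49.1] 84
T tray [311.5 181.4] 3643 [0.6193 0.0449 0.014 ] rect [310.  176.3] [93.5 65.9] 9
[[0.57, 0.186], [0.747, 0.157], [0.699, -0.091], [0.523, -0.056]]
S red [306.5 192.7] 645 [0.6051 0.0173 0.182 ] rect [306.5 192.5] [25. 31.] 90
S yel [327.3 220.5] 760 [0.6199 0.0933 0.182 ] rect [327.  220.5] [30.4 30.4] 45
S blue [328.6 164.6] 22 [ 0.4354 -0.0887  0.006 ] rect [328.6 164.7] [2.7 7.6] 63
[[0.444, -0.095], [0.424, -0.09], [0.427, -0.082], [0.448, -0.087]]
S mat [435.1 303.3] 7927 [0.5291 0.3421 0.004 ] rect [433.8 302.8] [ 77.7 109.3] 34
[[0.668, 0.278], [0.404, 0.234], [0.385, 0.405], [0.638, 0.43]]
[[[17, 140, 178], [16, 140, 177], [17, 141, 175], [15, 113, 145], [126, 90, 113], [117, 137, 138], [130, 69, 119], [14, 104, 147]], [[16, 141, 179], [16, 145, 178], [15, 131, 160], [143, 56, 109], [112, 200, 148], [112, 207, 154], [129, 76, 127], [14, 116, 156]], [[17, 144, 179], [16, 141, 176], [3, 64, 131], [115, 162, 132], [111, 215, 154], [121, 94, 136], [11, 94, 152], [16, 142, 181]], [[16, 144, 168], [10, 91, 132], [118, 131, 123], [110, 227, 154], [114, 162, 148], [164, 41, 125], [16, 132, 168], [18, 148, 174]], [[16, 134, 164], [2, 56, 133], [118, 108, 137], [116, 151, 150], [137, 60, 132], [14, 115, 166], [17, 151, 171], [17, 139, 173]]]
```

View pics/crop0.png

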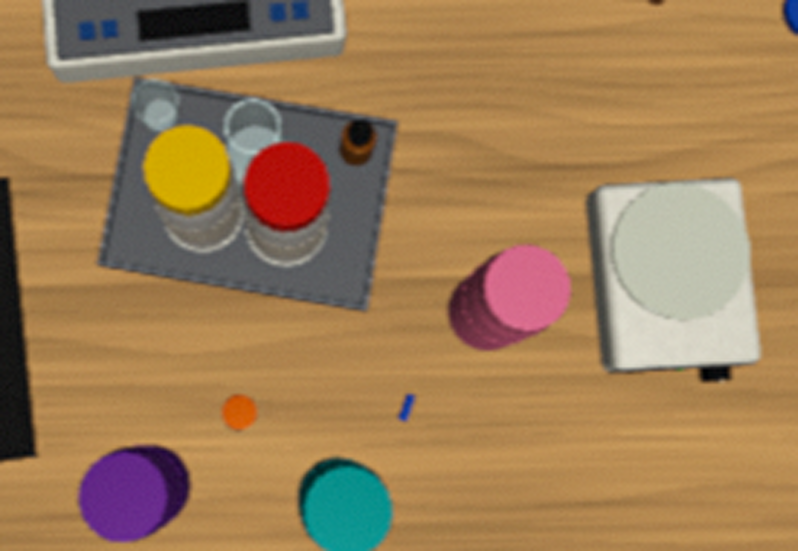

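The crop confirms the choice: red cap at crop (287,185), yellow at (187,169), flask mouth behind them at (252,127), and the stirrer with its knob at right. The cap-to-cap distance measures 77.6 mm (78 expected), and the tray centre from the caps and from the outline agrees to 2 mm. Next I turn the tool so its jaws open along tray x.

```bash
cat > to.py <<'E'
import sys; from h import *
# usage: to.py x y z [yaw of tool y, deg] -> cm shift in tool axes, az in rad
o=readout.get_obs(); R=np.array(o['orientation']); a=[float(v) for v in sys.argv[1:]]
p=np.array(o['ee_pos']); print('t',round(o['time_s'],2),'pos',p.round(4),'yyaw',np.degrees(np.arctan2(R[1,1],R[0,1])).round(2),'z',R[:,2].round(3),'w',round(o['grip_width'],4),'F',np.round(o['ft_force'],1),'J6',o['joints'][5].round(1))
if a:
    print('shift cm',(R.T@(np.array(a[:3])-p)*100).round(2))
    if len(a)>3:
        d=(a[3]-np.degrees(np.arctan2(R[1,1],R[0,1]))+180)%360-180; print('az',round(-np.radians(d),3))
E
python3 -m crank '[{"az":-0.12},{"az":-0.12},{"az":-0.12},{"az":-0.12},{"az":-0.12},{"az":-0.12},{"az":-0.12},{"az":-0.12},{"az":-0.12},{}]' 1
python3 to.py .617 .0915 .42 -11
```

```text
t 0.1 pos [ 0.1876 -0.5962  0.4042] yyaw -72.54 z [-0.     0.001 -1.   ] w 0.0947 F [-0.5 -0.2  0.4] J6 -6.1
shift cm [ 61.6  -52.71  -1.52]
az -1.074validation failed for argument at $[0]...
```

```bash
python3 -m crank '[{"dx":0,"dy":0,"dz":0,"ax":0,"ay":0,"az":-0.12},{"dx":0,"dy":0,"dz":0,"ax":0,"ay":0,"az":-0.12},{"dx":0,"dy":0,"dz":0,"ax":0,"ay":0,"az":-0.12},{"dx":0,"dy":0,"dz":0,"ax":0,"ay":0,"az":-0.12},{"dx":0,"dy":0,"dz":0,"ax":0,"ay":0,"az":-0.12},{"dx":0,"dy":0,"dz":0,"ax":0,"ay":0,"az":-0.12},{"dx":0,"dy":0,"dz":0,"ax":0,"ay":0,"az":-0.12},{"dx":0,"dy":0,"dz":0,"ax":0,"ay":0,"az":-0.12},{"dx":0,"dy":0,"dz":0,"ax":0,"ay":0,"az":-0.12},{"dx":0,"dy":0,"dz":0,"ax":0,"ay":0,"az":0}]' 1
python3 to.py .617 .0915 .42 -11
```

```text
time_s: 0.93
ee_pos: [0.1875, -0.5959, 0.4004]
orientation: [[0.14, 0.99, -0.002], [0.99, -0.14, 0.008], [0.008, -0.003, -1.0]]
ft_force: [-0.3, 0.3, -0.3]
grip_width: 0.095
t 0.93 pos [ 0.1875 -0.5959  0.4004] yyaw -8.07 z [-0.002  0.008 -1.   ] w 0.095 F [-0.3  0.3 -0.3] J6 -70.5
shift cm [74.11 32.86 -1.45]
az 0.051
```

```bash
python3 -m crank '[{"dx":3.5,"dy":1.6,"dz":-0.3,"ax":0,"ay":0,"az":0.01},{"dx":3.5,"dy":1.6,"dz":-0.3,"ax":0,"ay":0,"az":0.01},{"dx":3.5,"dy":1.6,"dz":-0.3,"ax":0,"ay":0,"az":0.01},{"dx":3.5,"dy":1.6,"dz":-0.3,"ax":0,"ay":0,"az":0.01},{"dx":3.5,"dy":1.6,"dz":-0.3,"ax":0,"ay":0,"az":0.01},{"dx":3.5,"dy":1.6,"dz":-0.3,"ax":0,"ay":0,"az":0},{"dx":3.5,"dy":1.6,"dz":-0.2,"ax":0,"ay":0,"az":0},{"dx":3.5,"dy":1.6,"dz":-0.1,"ax":0,"ay":0,"az":0},{"dx":3.5,"dy":1.6,"dz":-0.1,"ax":0,"ay":0,"az":0},{"dx":3.5,"dy":1.6,"dz":-0.1,"ax":0,"ay":0,"az":0},{"dx":3.5,"dy":1.6,"dz":-0.1,"ax":0,"ay":0,"az":0},{"dx":3.5,"dy":1.6,"dz":-0.1,"ax":0,"ay":0,"az":0}]'
python3 to.py .617 .0915 .42 -11
```

```text
time_s: 1.93
ee_pos: [0.467, -0.2127, 0.4266]
orientation: [[0.256, 0.967, -0.003], [0.967, -0.256, 0.011], [0.01, -0.006, -1.0]]
ft_force: [0.8, -0.1, 0.2]
grip_width: 0.0949
t 1.93 pos [ 0.467  -0.2127  0.4266] yyaw -14.85 z [-0.003  0.011 -1.   ] w 0.0949 F [ 0.8 -0.1  0.2] J6 -17.4
shift cm [33.25  6.7   0.95]
az -0.067
```

```bash
cat >> to.py <<'E'
from scipy.spatial.transform import Rotation as Ro
if len(a)>3:
    y=np.array([np.cos(np.radians(a[3])),np.sin(np.radians(a[3])),0]); z=np.array([0,0,-1.])
    print('rotvec',Ro.from_matrix(R.T@np.c_[np.cross(y,z),y,z]).as_rotvec().round(3))
E
python3 -m crank '[{"dx":3.5,"dy":0.7,"dz":0,"ax":0,"ay":0,"az":-0.02},{"dx":3.5,"dy":0.7,"dz":0,"ax":0,"ay":0,"az":-0.02},{"dx":3.5,"dy":0.7,"dz":0,"ax":0,"ay":0,"az":-0.02},{"dx":3.5,"dy":0.7,"dz":0,"ax":0,"ay":0,"az":0},{"dx":3.5,"dy":0.7,"dz":0,"ax":0,"ay":0,"az":0},{"dx":3.5,"dy":0.7,"dz":0,"ax":0,"ay":0,"az":0},{"dx":3.5,"dy":0.7,"dz":0,"ax":0,"ay":0,"az":0},{"dx":3.5,"dy":0.7,"dz":0,"ax":0,"ay":0,"az":0},{"dx":3,"dy":0.5,"dz":0,"ax":0,"ay":0,"az":0},{"dx":0,"dy":0,"dz":0,"ax":0,"ay":0,"az":0},{"dx":0,"dy":0,"dz":0,"ax":0,"ay":0,"az":0}]'
python3 to.py .617 .0915 .42 -11
```

```text
time_s: 2.85
ee_pos: [0.6037, 0.0982, 0.4278]
orientation: [[0.238, 0.971, -0.004], [0.971, -0.238, 0.012], [0.01, -0.007, -1.0]]
ft_force: [-0.4, -0.4, 0.3]
grip_width: 0.0952
t 2.85 pos [0.6037 0.0982 0.4278] yyaw -13.75 z [-0.004  0.012 -1.   ] w 0.0952 F [-0.4 -0.4  0.3] J6 16.4
shift cm [-0.35  1.46  0.76]
az -0.048
rotvec [-0.007 -0.01  -0.048]
```

```bash
python3 -m crank '[{"dx":-0.15,"dy":0.7,"dz":0.3,"ax":-0.004,"ay":-0.005,"az":-0.024},{"dx":-0.15,"dy":0.7,"dz":0.3,"ax":-0.003,"ay":-0.005,"az":-0.024},{"dx":0,"dy":0,"dz":0,"ax":0,"ay":0,"az":0},{"dx":0,"dy":0,"dz":0,"ax":0,"ay":0,"az":0}]'
python3 to.py .617 .0915 .42 -11
python3 - <<'E'
from h import *
c=snap('wrist','w0.png'); print(np.round(c['K'],1).tolist(),np.round(c['extrinsics'],3).tolist())
for n,p in dict(red=(.603,.0155,.182),yel=(.617,.0915,.182),fl=(.668,.0417,.109)).items(): print(n,proj(c,p).round(1))
E
```

```text
time_s: 3.18
ee_pos: [0.6175, 0.0893, 0.4205]
orientation: [[0.193, 0.981, -0.0], [0.981, -0.193, -0.001], [-0.001, 0.0, -1.0]]
ft_force: [0.1, -0.8, -0.6]
grip_width: 0.095
t 3.18 pos [0.6175 0.0893 0.4205] yyaw -11.13 z [-0.    -0.001 -1.   ] w 0.095 F [ 0.1 -0.8 -0.6] J6 13.3
shift cm [ 0.21 -0.09  0.05]
az -0.002
rotvec [ 0.     0.001 -0.002]
[[303.0, 0.0, 320.3], [0.0, 303.0, 200.7], [0.0, 0.0, 1.0]] [[0.981, -0.186, -0.05, 0.632], [-0.193, -0.948, -0.252, 0.16], [0.0, 0.257, -0.966, 0.4], [0.0, 0.0, 0.0, 1.0]]
red [320.1 306.7]
yel [318.9 216.9]
fl [377.7 231.2]
```

View pics/w0.png

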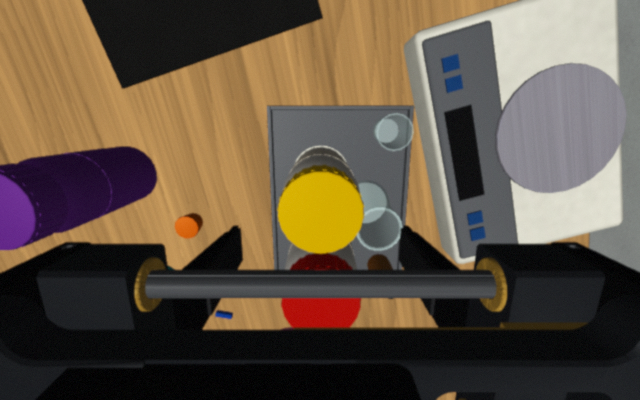

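The wrist view shows the yellow cap at (320.5,212), 5 px from the prediction. That puts it near (.618,.093), in line with the scene camera. Flask mouth at (379,228) and red cap at (320,~300) also fit. I go down on the yellow cap.

```bash
python3 -m crank '[{"dx":0.2,"dy":0,"dz":1.2,"ax":0,"ay":0,"az":0},{"dx":0.1,"dy":0,"dz":1.6,"ax":0,"ay":0,"az":0},{"dx":0,"dy":0,"dz":1.6,"ax":0,"ay":0,"az":0},{"dx":0,"dy":0,"dz":1.6,"ax":0,"ay":0,"az":0},{"dx":0,"dy":0,"dz":0.8,"ax":0,"ay":0,"az":0},{"dx":0,"dy":0,"dz":0.4,"ax":0,"ay":0,"az":0},{"dx":0,"dy":0,"dz":0,"ax":0,"ay":0,"az":0}]'
python3 to.py .618 .093 .343 -11
```

```text
time_s: 3.82
ee_pos: [0.6177, 0.0874, 0.348]
orientation: [[0.202, 0.979, 0.003], [0.979, -0.202, -0.001], [-0.001, 0.003, -1.0]]
ft_force: [-0.3, 0.5, -0.4]
grip_width: 0.0954
t 3.82 pos [0.6177 0.0874 0.348 ] yyaw -11.66 z [ 0.003 -0.001 -1.   ] w 0.0954 F [-0.3  0.5 -0.4] J6 13.7
shift cm [ 0.55 -0.09  0.49]
az -0.011
rotvec [ 0.003  0.001 -0.011]
```

```bash
python3 -m crank '[{"dx":0.5,"dy":-0.1,"dz":0.5,"ax":0.003,"ay":0.001,"az":-0.01},{"dx":0,"dy":0,"dz":0,"ax":0,"ay":0,"az":0},{"dx":0,"dy":0,"dz":0,"ax":0,"ay":0,"az":0}]'
python3 to.py .618 .093 .343 -11
python3 -m crank '[{"dx":0,"dy":0,"dz":0,"ax":0,"ay":0,"az":0},{"dx":0,"dy":0,"dz":0,"ax":0,"ay":0,"az":0},{"dx":0,"dy":0,"dz":0,"ax":0,"ay":0,"az":0},{"dx":0,"dy":0,"dz":0,"ax":0,"ay":0,"az":0},{"dx":0,"dy":0,"dz":0,"ax":0,"ay":0,"az":0},{"dx":0,"dy":0,"dz":0,"ax":0,"ay":0,"az":0},{"dx":0,"dy":0,"dz":0,"ax":0,"ay":0,"az":0}]' 0.6 25
python3 to.py .618 .093 .343 -11
```

```text
time_s: 4.07
ee_pos: [0.6181, 0.0926, 0.3443]
orientation: [[0.192, 0.981, 0.002], [0.981, -0.192, 0.001], [0.001, 0.002, -1.0]]
ft_force: [0.2, 0.2, -0.2]
grip_width: 0.0949
t 4.07 pos [0.6181 0.0926 0.3443] yyaw -11.08 z [ 0.002  0.001 -1.   ] w 0.0949 F [ 0.2  0.2 -0.2] J6 13.5
shift cm [ 0.04 -0.02  0.13]
az -0.001
rotvec [ 0.002 -0.001 -0.001]
time_s: 4.65
ee_pos: [0.6181, 0.0929, 0.3461]
orientation: [[0.192, 0.981, 0.005], [0.981, -0.192, 0.001], [0.002, 0.005, -1.0]]
ft_force: [0.2, -0.5, -0.8]
grip_width: 0.0654
t 4.65 pos [0.6181 0.0929 0.3461] yyaw -11.05 z [ 0.005  0.001 -1.   ] w 0.0654 F [ 0.2 -0.5 -0.8] J6 13.5
shift cm [ 0.   -0.01  0.31]
az -0.001
rotvec [ 0.005 -0.002 -0.001]
```

```bash
python3 -m crank '[{"dx":0,"dy":0,"dz":-0.5,"ax":0,"ay":0,"az":0},{"dx":0,"dy":0,"dz":-1,"ax":0,"ay":0,"az":0},{"dx":0,"dy":0,"dz":-1,"ax":0,"ay":0,"az":0},{"dx":0,"dy":0,"dz":-1,"ax":0,"ay":0,"az":0},{"dx":0,"dy":0,"dz":-0.8,"ax":0,"ay":0,"az":0},{"dx":0,"dy":0,"dz":-0.3,"ax":0,"ay":0,"az":0},{"dx":0,"dy":0,"dz":0,"ax":0,"ay":0,"az":0}]'
python3 to.py .589 .348 .385 -11
```

```text
time_s: 5.23
ee_pos: [0.6177, 0.0929, 0.3976]
orientation: [[0.192, 0.981, 0.005], [0.981, -0.192, 0.001], [0.002, 0.005, -1.0]]
ft_force: [0.6, -1.0, -2.8]
grip_width: 0.0658
t 5.23 pos [0.6177 0.0929 0.3976] yyaw -11.05 z [ 0.005  0.001 -1.   ] w 0.0658 F [ 0.6 -1.  -2.8] J6 13.5
shift cm [24.49 -7.72  1.26]
az -0.001
rotvec [ 0.005 -0.002 -0.001]
```

```bash
python3 -m crank '[{"dx":1,"dy":-0.3,"dz":0,"ax":0.005,"ay":0,"az":0},{"dx":2,"dy":-0.6,"dz":0,"ax":0,"ay":0,"az":0},{"dx":2.7,"dy":-0.9,"dz":0,"ax":0,"ay":0,"az":0},{"dx":2.7,"dy":-0.9,"dz":0,"ax":0,"ay":0,"az":0},{"dx":2.7,"dy":-0.9,"dz":0,"ax":0,"ay":0,"az":0},{"dx":2.7,"dy":-0.9,"dz":0,"ax":0,"ay":0,"az":0},{"dx":2.7,"dy":-0.9,"dz":0,"ax":0,"ay":0,"az":0},{"dx":2.7,"dy":-0.9,"dz":0,"ax":0,"ay":0,"az":0},{"dx":2.2,"dy":-0.6,"dz":0.2,"ax":0,"ay":0,"az":0},{"dx":1.5,"dy":-0.4,"dz":0.2,"ax":0,"ay":0,"az":0},{"dx":0.7,"dy":-0.2,"dz":0,"ax":0,"ay":0,"az":0},{"dx":0,"dy":0,"dz":0,"ax":0,"ay":0,"az":0}]'
python3 to.py .589 .348 .351 -11
```

```text
time_s: 6.23
ee_pos: [0.5848, 0.3566, 0.3893]
orientation: [[0.194, 0.981, -0.009], [0.981, -0.194, 0.0], [-0.002, -0.009, -1.0]]
ft_force: [-0.8, -1.1, -2.5]
grip_width: 0.0658
t 6.23 pos [0.5848 0.3566 0.3893] yyaw -11.16 z [-0.009  0.    -1.   ] w 0.0658 F [-0.8 -1.1 -2.5] J6 36.9
shift cm [-0.75  0.62  3.83]
az -0.003
rotvec [-0.009  0.002 -0.003]
```

Now I correct the position and lower gently to just above contact.

```bash
python3 -m crank '[{"dx":-0.4,"dy":0.3,"dz":0.6,"ax":-0.005,"ay":0.001,"az":0},{"dx":-0.3,"dy":0.3,"dz":1,"ax":-0.004,"ay":0.001,"az":0},{"dx":0,"dy":0,"dz":1,"ax":0,"ay":0,"az":0},{"dx":0,"dy":0,"dz":0.6,"ax":0,"ay":0,"az":0},{"dx":0,"dy":0,"dz":0.3,"ax":0,"ay":0,"az":0},{"dx":0,"dy":0,"dz":0,"ax":0,"ay":0,"az":0},{"dx":0,"dy":0,"dz":0,"ax":0,"ay":0,"az":0}]'
python3 to.py .589 .348 .346 -11
```

```text
time_s: 6.82
ee_pos: [0.5905, 0.3433, 0.3489]
orientation: [[0.198, 0.98, -0.002], [0.98, -0.198, -0.002], [-0.002, -0.002, -1.0]]
ft_force: [-0.9, -0.7, -0.9]
grip_width: 0.0658
t 6.82 pos [0.5905 0.3433 0.3489] yyaw -11.4 z [-0.002 -0.002 -1.   ] w 0.0658 F [-0.9 -0.7 -0.9] J6 36.1
shift cm [ 0.43 -0.24  0.29]
az -0.007
rotvec [-0.002  0.002 -0.007]
```

```bash
python3 -m crank '[{"dx":0,"dy":0,"dz":0.15,"ax":0,"ay":0,"az":0},{"dx":0,"dy":0,"dz":0.15,"ax":0,"ay":0,"az":0},{"dx":0,"dy":0,"dz":0.1,"ax":0,"ay":0,"az":0},{"dx":0,"dy":0,"dz":0,"ax":0,"ay":0,"az":0}]'
python3 to.py
```

```text
time_s: 7.15
ee_pos: [0.5906, 0.3432, 0.3468]
orientation: [[0.198, 0.98, -0.0], [0.98, -0.198, -0.0], [-0.0, -0.0, -1.0]]
ft_force: [-0.6, -0.8, -3.0]
grip_width: 0.0656
t 7.15 pos [0.5906 0.3432 0.3468] yyaw -11.44 z [-0. -0. -1.] w 0.0656 F [-0.6 -0.8 -3. ] J6 36.1
```

```bash
python3 -m crank '[{"dx":0,"dy":0,"dz":0.15,"ax":0,"ay":0,"az":0},{"dx":0,"dy":0,"dz":0.1,"ax":0,"ay":0,"az":0},{"dx":0,"dy":0,"dz":0,"ax":0,"ay":0,"az":0}]'
python3 to.py
```

```text
time_s: 7.4
ee_pos: [0.5904, 0.3436, 0.3466]
orientation: [[0.198, 0.98, 0.002], [0.98, -0.198, 0.001], [0.002, 0.002, -1.0]]
ft_force: [0.8, 0.5, -1.8]
grip_width: 0.0655
t 7.4 pos [0.5904 0.3436 0.3466] yyaw -11.41 z [ 0.002  0.001 -1.   ] w 0.0655 F [ 0.8  0.5 -1.8] J6 36.1
```

```bash
python3 -m crank '[{"dx":0,"dy":0,"dz":0.15,"ax":0,"ay":0,"az":0},{"dx":0,"dy":0,"dz":0.15,"ax":0,"ay":0,"az":0},{"dx":0,"dy":0,"dz":0,"ax":0,"ay":0,"az":0}]'
python3 to.py
python3 -m crank '[{"dx":0,"dy":0,"dz":0,"ax":0,"ay":0,"az":0},{"dx":0,"dy":0,"dz":0,"ax":0,"ay":0,"az":0},{"dx":0,"dy":0,"dz":0,"ax":0,"ay":0,"az":0},{"dx":0,"dy":0,"dz":0,"ax":0,"ay":0,"az":0},{"dx":0,"dy":0,"dz":0,"ax":0,"ay":0,"az":0},{"dx":0,"dy":0,"dz":-0.5,"ax":0,"ay":0,"az":0},{"dx":0,"dy":0,"dz":-1.5,"ax":0,"ay":0,"az":0},{"dx":0,"dy":0,"dz":-2,"ax":0,"ay":0,"az":0},{"dx":0,"dy":0,"dz":-2,"ax":0,"ay":0,"az":0},{"dx":0,"dy":0,"dz":-1,"ax":0,"ay":0,"az":0},{"dx":0,"dy":0,"dz":-0.5,"ax":0,"ay":0,"az":0},{"dx":0,"dy":0,"dz":0,"ax":0,"ay":0,"az":0}]' 1
python3 to.py .603 .017 .42 -11
```

```text
time_s: 7.65
ee_pos: [0.5901, 0.3441, 0.3466]
orientation: [[0.198, 0.98, 0.005], [0.98, -0.198, 0.004], [0.005, 0.005, -1.0]]
ft_force: [1.0, -0.8, -2.5]
grip_width: 0.0655
t 7.65 pos [0.5901 0.3441 0.3466] yyaw -11.4 z [ 0.005  0.004 -1.   ] w 0.0655 F [ 1.  -0.8 -2.5] J6 36.1
time_s: 8.65
ee_pos: [0.5901, 0.3438, 0.4243]
orientation: [[0.198, 0.98, 0.005], [0.98, -0.198, 0.003], [0.004, 0.004, -1.0]]
ft_force: [0.4, -0.2, -0.0]
grip_width: 0.095
t 8.65 pos [0.5901 0.3438 0.4243] yyaw -11.4 z [ 0.005  0.003 -1.   ] w 0.095 F [ 0.4 -0.2 -0. ] J6 36.1
shift cm [-31.78   7.72   0.34]
az -0.007
rotvec [ 0.004 -0.004 -0.007]
```

```bash
python3 -m crank '[{"dx":-1.5,"dy":0.4,"dz":0,"ax":0.004,"ay":-0.004,"az":-0.007},{"dx":-3,"dy":0.7,"dz":0,"ax":0,"ay":0,"az":0},{"dx":-3.2,"dy":0.8,"dz":0,"ax":0,"ay":0,"az":0},{"dx":-3.2,"dy":0.8,"dz":0,"ax":0,"ay":0,"az":0},{"dx":-3.2,"dy":0.8,"dz":0,"ax":0,"ay":0,"az":0},{"dx":-3.2,"dy":0.8,"dz":0,"ax":0,"ay":0,"az":0},{"dx":-3.2,"dy":0.8,"dz":0,"ax":0,"ay":0,"az":0},{"dx":-3.2,"dy":0.8,"dz":0,"ax":0,"ay":0,"az":0},{"dx":-3,"dy":0.7,"dz":0,"ax":0,"ay":0,"az":0},{"dx":-2.5,"dy":0.5,"dz":0,"ax":0,"ay":0,"az":0},{"dx":-1,"dy":0.2,"dz":0,"ax":0,"ay":0,"az":0},{"dx":0,"dy":0,"dz":0,"ax":0,"ay":0,"az":0}]'
python3 to.py .603 .017 .40 -11
```

```text
time_s: 9.65
ee_pos: [0.6032, 0.0211, 0.4128]
orientation: [[0.187, 0.982, -0.013], [0.982, -0.187, -0.001], [-0.004, -0.013, -1.0]]
ft_force: [-0.4, -0.2, 0.1]
grip_width: 0.0951
t 9.65 pos [0.6032 0.0211 0.4128] yyaw -10.75 z [-0.013 -0.001 -1.   ] w 0.0951 F [-0.4 -0.2  0.1] J6 6.6
shift cm [-0.4   0.07  1.28]
az 0.004
rotvec [-0.012  0.004  0.004]
```

```bash
python3 -m crank '[{"dx":-0.2,"dy":0,"dz":-0.3,"ax":-0.006,"ay":0.002,"az":0.002},{"dx":-0.2,"dy":0,"dz":0,"ax":-0.006,"ay":0.002,"az":0.002},{"dx":0,"dy":0,"dz":0,"ax":0,"ay":0,"az":0}]'
python3 to.py .603 .0162 .346 -11
python3 - <<'E'
from m import *
c=snap('wrist','w1.png'); m,ce,a=comp(masks(c)['red'],(320,212)); ct=max(cv2.findContours(m,0,1)[0],key=cv2.contourArea)
(u,v),r=cv2.minEnclosingCircle(ct); print(ce.round(1),a,(u,v,r),ray(c,u,v,.182).round(4),'R mm',1e3*np.linalg.norm(ray(c,u+r,v,.182)-ray(c,u,v,.182)))
c=snap('scene','s1.png');m,ce,a=comp(masks(c)['yel'],proj(c,(.59,.343,.17)));print('yel',ce,a,ray(c,*ce,.18).round(3))
E
```

```text
time_s: 9.9
ee_pos: [0.6025, 0.0188, 0.4149]
orientation: [[0.191, 0.982, -0.001], [0.982, -0.191, 0.001], [0.001, -0.001, -1.0]]
ft_force: [0.2, 0.7, -0.3]
grip_width: 0.0953
t 9.9 pos [0.6025 0.0188 0.4149] yyaw -10.99 z [-0.001  0.001 -1.   ] w 0.0953 F [ 0.2  0.7 -0.3] J6 6.5
shift cm [-0.25  0.11  6.88]
az 0.0
rotvec [-0.001 -0.001  0.   ]
[322.4 222.1] 5629 (322.4125061035156, 221.49925231933594, 43.283424377441406) [0.604  0.0194 0.182 ] R mm 31.912637058275955
yel [436.24164279 299.56924546] 1047 [0.592 0.345 0.18 ]
```

```bash
python3 -m crank '[{"dx":-0.1,"dy":0.1,"dz":1.2,"ax":0,"ay":0,"az":0},{"dx":0,"dy":0,"dz":1.6,"ax":0,"ay":0,"az":0},{"dx":0,"dy":0,"dz":1.6,"ax":0,"ay":0,"az":0},{"dx":0,"dy":0,"dz":1.2,"ax":0,"ay":0,"az":0},{"dx":0,"dy":0,"dz":0.7,"ax":0,"ay":0,"az":0},{"dx":0,"dy":0,"dz":0.3,"ax":0,"ay":0,"az":0},{"dx":0,"dy":0,"dz":0,"ax":0,"ay":0,"az":0}]'
python3 to.py .6035 .0172 .346 -11
```

```text
time_s: 10.58
ee_pos: [0.6034, 0.0239, 0.3478]
orientation: [[0.183, 0.983, 0.002], [0.983, -0.183, 0.001], [0.002, 0.002, -1.0]]
ft_force: [-0.8, 0.0, 0.1]
grip_width: 0.0951
t 10.58 pos [0.6034 0.0239 0.3478] yyaw -10.52 z [ 0.002  0.001 -1.   ] w 0.0951 F [-0.8  0.   0.1] J6 6.5
shift cm [-0.65  0.14  0.18]
az 0.008
rotvec [ 0.002 -0.002  0.008]
```

```bash
python3 -m crank '[{"dx":-0.3,"dy":0.1,"dz":0.2,"ax":0.002,"ay":-0.002,"az":0.004},{"dx":-0.3,"dy":0,"dz":0,"ax":0,"ay":0,"az":0.004},{"dx":0,"dy":0,"dz":0,"ax":0,"ay":0,"az":0},{"dx":0,"dy":0,"dz":0,"ax":0,"ay":0,"az":0}]'
python3 to.py .6035 .0172 .346 -11
python3 -m crank '[{"dx":0,"dy":0,"dz":0,"ax":0,"ay":0,"az":0},{"dx":0,"dy":0,"dz":0,"ax":0,"ay":0,"az":0},{"dx":0,"dy":0,"dz":0,"ax":0,"ay":0,"az":0},{"dx":0,"dy":0,"dz":0,"ax":0,"ay":0,"az":0},{"dx":0,"dy":0,"dz":0,"ax":0,"ay":0,"az":0},{"dx":0,"dy":0,"dz":0,"ax":0,"ay":0,"az":0},{"dx":0,"dy":0,"dz":0,"ax":0,"ay":0,"az":0}]' 0.6 25
python3 to.py
```

```text
time_s: 10.92
ee_pos: [0.6036, 0.0177, 0.3475]
orientation: [[0.191, 0.982, 0.002], [0.982, -0.191, -0.001], [-0.0, 0.002, -1.0]]
ft_force: [-1.0, -0.8, -1.1]
grip_width: 0.0951
t 10.92 pos [0.6036 0.0177 0.3475] yyaw -10.99 z [ 0.002 -0.001 -1.   ] w 0.0951 F [-1.  -0.8 -1.1] J6 6.4
shift cm [-0.05  0.    0.15]
az 0.0
rotvec [0.002 0.    0.   ]
time_s: 11.5
ee_pos: [0.6035, 0.0175, 0.3488]
orientation: [[0.191, 0.982, 0.004], [0.982, -0.191, -0.001], [-0.0, 0.004, -1.0]]
ft_force: [-0.0, 0.1, 0.1]
grip_width: 0.0656
t 11.5 pos [0.6035 0.0175 0.3488] yyaw -11.01 z [ 0.004 -0.001 -1.   ] w 0.0656 F [-0.   0.1  0.1] J6 6.4
```

```bash
python3 -m crank '[{"dx":0,"dy":0,"dz":-0.5,"ax":0.002,"ay":0,"az":0},{"dx":0,"dy":0,"dz":-1,"ax":0.002,"ay":0,"az":0},{"dx":0,"dy":0,"dz":-1,"ax":0,"ay":0,"az":0},{"dx":0,"dy":0,"dz":-1,"ax":0,"ay":0,"az":0},{"dx":0,"dy":0,"dz":-0.8,"ax":0,"ay":0,"az":0},{"dx":0,"dy":0,"dz":-0.3,"ax":0,"ay":0,"az":0},{"dx":0,"dy":0,"dz":0,"ax":0,"ay":0,"az":0}]'
python3 to.py .451 .330 .39 -11
python3 -m crank '[{"dx":1,"dy":-0.8,"dz":0,"ax":0,"ay":0,"az":0},{"dx":2,"dy":-1.5,"dz":0,"ax":0,"ay":0,"az":0},{"dx":2.8,"dy":-2.1,"dz":0,"ax":0,"ay":0,"az":0},{"dx":2.8,"dy":-2.1,"dz":0,"ax":0,"ay":0,"az":0},{"dx":2.8,"dy":-2.1,"dz":0,"ax":0,"ay":0,"az":0},{"dx":2.8,"dy":-2.1,"dz":0,"ax":0,"ay":0,"az":0},{"dx":2.8,"dy":-2.1,"dz":0,"ax":0,"ay":0,"az":0},{"dx":2.8,"dy":-2.1,"dz":0,"ax":0,"ay":0,"az":0},{"dx":2.8,"dy":-2.1,"dz":0,"ax":0,"ay":0,"az":0},{"dx":2,"dy":-1.5,"dz":0,"ax":0,"ay":0,"az":0},{"dx":1,"dy":-0.8,"dz":0,"ax":0,"ay":0,"az":0},{"dx":0,"dy":0,"dz":0,"ax":0,"ay":0,"az":0}]'
python3 to.py .451 .330 .348 -11
```

```text
time_s: 12.08
ee_pos: [0.6033, 0.0175, 0.3998]
orientation: [[0.191, 0.982, -0.001], [0.982, -0.191, 0.0], [-0.0, -0.001, -1.0]]
ft_force: [0.5, 0.2, -2.7]
grip_width: 0.0658
t 12.08 pos [0.6033 0.0175 0.3998] yyaw -11.01 z [-0.001  0.    -1.   ] w 0.0658 F [ 0.5  0.2 -2.7] J6 6.4
shift cm [ 27.76 -20.92   1.  ]
az -0.0
rotvec [-0.001  0.    -0.   ]
time_s: 13.08
ee_pos: [0.4503, 0.3212, 0.3969]
orientation: [[0.194, 0.981, -0.006], [0.981, -0.195, -0.001], [-0.002, -0.005, -1.0]]
ft_force: [-0.8, -0.5, -2.6]
grip_width: 0.0657
t 13.08 pos [0.4503 0.3212 0.3969] yyaw -11.22 z [-0.006 -0.001 -1.   ] w 0.0657 F [-0.8 -0.5 -2.6] J6 39.8
shift cm [ 0.88 -0.08  4.89]
az -0.004
rotvec [-0.005  0.002 -0.004]
```

```bash
python3 -m crank '[{"dx":0.6,"dy":0,"dz":0.6,"ax":-0.005,"ay":0.002,"az":-0.004},{"dx":0.6,"dy":0,"dz":1,"ax":0,"ay":0,"az":0},{"dx":0.2,"dy":0,"dz":1,"ax":0,"ay":0,"az":0},{"dx":0,"dy":0,"dz":0.9,"ax":0,"ay":0,"az":0},{"dx":0,"dy":0,"dz":0.6,"ax":0,"ay":0,"az":0},{"dx":0,"dy":0,"dz":0.2,"ax":0,"ay":0,"az":0},{"dx":0,"dy":0,"dz":0,"ax":0,"ay":0,"az":0}]'
python3 to.py .451 .330 .348 -11
python3 -m crank '[{"dx":0,"dy":0,"dz":0.15,"ax":0,"ay":0,"az":0},{"dx":0,"dy":0,"dz":0.15,"ax":0,"ay":0,"az":0},{"dx":0,"dy":0,"dz":0,"ax":0,"ay":0,"az":0},{"dx":0,"dy":0,"dz":0.1,"ax":0,"ay":0,"az":0},{"dx":0,"dy":0,"dz":0,"ax":0,"ay":0,"az":0}]'
python3 to.py .451 .330 .348 -11
```

```text
time_s: 13.67
ee_pos: [0.4535, 0.3347, 0.3487]
orientation: [[0.192, 0.981, -0.002], [0.981, -0.192, 0.0], [-0.0, -0.002, -1.0]]
ft_force: [-5.7, 1.0, 17.3]
grip_width: 0.0658
t 13.67 pos [0.4535 0.3347 0.3487] yyaw -11.08 z [-0.002  0.    -1.   ] w 0.0658 F [-5.7  1.  17.3] J6 40.7
shift cm [-0.51 -0.16  0.07]
az -0.001
rotvec [-0.002  0.    -0.001]
time_s: 14.08
ee_pos: [0.4541, 0.3335, 0.3488]
orientation: [[0.196, 0.981, -0.0], [0.98, -0.196, 0.005], [0.004, -0.001, -1.0]]
ft_force: [-2.8, 1.6, 0.7]
grip_width: 0.0655
t 14.08 pos [0.4541 0.3335 0.3488] yyaw -11.33 z [-0.     0.005 -1.   ] w 0.0655 F [-2.8  1.6  0.7] J6 40.7
shift cm [-0.4  -0.24  0.08]
az -0.006
rotvec [-0.001 -0.005 -0.006]
```

Contact is made, so I release, go up and measure the flask from the wrist.

```bash
python3 -m crank '[{"dx":0,"dy":0,"dz":0,"ax":0,"ay":0,"az":0},{"dx":0,"dy":0,"dz":0,"ax":0,"ay":0,"az":0},{"dx":0,"dy":0,"dz":0,"ax":0,"ay":0,"az":0},{"dx":0,"dy":0,"dz":0,"ax":0,"ay":0,"az":0},{"dx":0,"dy":0,"dz":0,"ax":0,"ay":0,"az":0},{"dx":0,"dy":0,"dz":-0.5,"ax":0,"ay":0,"az":0},{"dx":0,"dy":0,"dz":-1.5,"ax":0,"ay":0,"az":0},{"dx":0,"dy":0,"dz":-2,"ax":0,"ay":0,"az":0},{"dx":0,"dy":0,"dz":-2,"ax":0,"ay":0,"az":0},{"dx":0,"dy":0,"dz":-1,"ax":0,"ay":0,"az":0},{"dx":0,"dy":0,"dz":-0.2,"ax":0,"ay":0,"az":0},{"dx":0,"dy":0,"dz":0,"ax":0,"ay":0,"az":0}]' 1
python3 to.py .668 .043 .40 -11
python3 - <<'E'
from m import *
c=snap('scene','s2.png')
for k,p in(('yel',(.59,.343,.17)),('red',(.454,.334,.17))):
    m,ce,a=comp(masks(c)[k],proj(c,p));print(k,ce,a,ray(c,*ce,.18).round(3))
E
```

```text
time_s: 15.08
ee_pos: [0.4551, 0.3324, 0.424]
orientation: [[0.197, 0.98, -0.0], [0.98, -0.197, 0.003], [0.003, -0.001, -1.0]]
ft_force: [-0.2, 0.6, -0.1]
grip_width: 0.0951
t 15.08 pos [0.4551 0.3324 0.424 ] yyaw -11.39 z [-0.     0.003 -1.   ] w 0.0951 F [-0.2  0.6 -0.1] J6 40.7
shift cm [-24.17  26.58   2.3 ]
az -0.007
rotvec [-0.001 -0.003 -0.007]
yel [436.24758221 299.60541586] 1034 [0.592 0.345 0.18 ]
red [479.62230216 254.63669065] 278 [0.463 0.349 0.18 ]
```

View pics/s2.png

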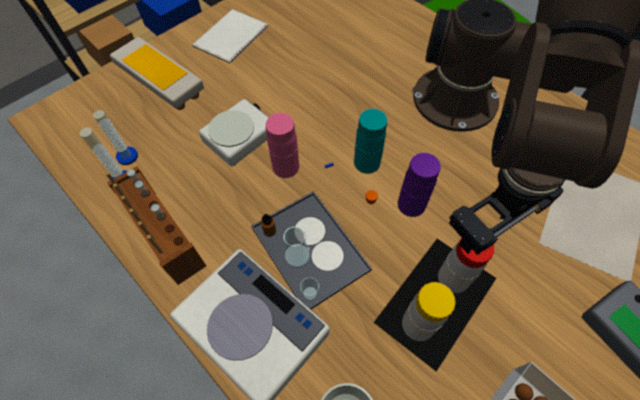

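The picture shows both bottles upright on the mat (yellow (435,300), red (475,255)), free discs at (310,231) and (327,256), and the flask untouched at (295,240). On to the flask, which I grip with the jaws along tray x and only 70% open.

```bash
python3 -m crank '[{"dx":-1,"dy":1,"dz":0,"ax":0,"ay":-0.003,"az":-0.007},{"dx":-2,"dy":2.2,"dz":0,"ax":0,"ay":0,"az":0},{"dx":-2.4,"dy":2.6,"dz":0,"ax":0,"ay":0,"az":0},{"dx":-2.4,"dy":2.6,"dz":0,"ax":0,"ay":0,"az":0},{"dx":-2.4,"dy":2.6,"dz":0,"ax":0,"ay":0,"az":0},{"dx":-2.4,"dy":2.6,"dz":0,"ax":0,"ay":0,"az":0},{"dx":-2.4,"dy":2.6,"dz":0,"ax":0,"ay":0,"az":0},{"dx":-2.4,"dy":2.6,"dz":0,"ax":0,"ay":0,"az":0},{"dx":-2.4,"dy":2.6,"dz":0,"ax":0,"ay":0,"az":0},{"dx":-1.8,"dy":2,"dz":0,"ax":0,"ay":0,"az":0},{"dx":-1,"dy":1,"dz":0,"ax":0,"ay":0,"az":0},{"dx":0,"dy":0,"dz":0,"ax":0,"ay":0,"az":0}]' 0.7
python3 to.py .668 .043 .36 -11
```

```text
time_s: 16.13
ee_pos: [0.6595, 0.0521, 0.4101]
orientation: [[0.186, 0.982, -0.017], [0.983, -0.186, -0.002], [-0.005, -0.016, -1.0]]
ft_force: [0.4, 1.0, -0.1]
grip_width: 0.0666
t 16.13 pos [0.6595 0.0521 0.4101] yyaw -10.7 z [-0.017 -0.002 -1.   ] w 0.0666 F [ 0.4  1.  -0.1] J6 9.6
shift cm [-0.71  1.09  5.  ]
az 0.005
rotvec [-0.016  0.006  0.005]
```

```bash
python3 -m crank '[{"dx":-0.2,"dy":0.4,"dz":1.2,"ax":-0.008,"ay":0.003,"az":0.003},{"dx":-0.2,"dy":0.3,"dz":1.5,"ax":-0.008,"ay":0.003,"az":0.002},{"dx":-0.2,"dy":0.3,"dz":1.2,"ax":0,"ay":0,"az":0},{"dx":0,"dy":0,"dz":0.4,"ax":0,"ay":0,"az":0},{"dx":0,"dy":0,"dz":0,"ax":0,"ay":0,"az":0},{"dx":0,"dy":0,"dz":0,"ax":0,"ay":0,"az":0}]'
python3 to.py .668 .043 .36 -11
python3 - <<'E'
from h import *
c=snap('wrist','w2.png'); print(proj(c,(.668,.043,.109)).round(1)); print(proj(c,(.668+.0231,.0385,.109)).round(1))
t=cv2.resize(c['color'][100:300,200:480],None,fx=2.8,fy=2.8); cv2.imwrite('pics/w2c.png',t[:,:,::-1])
E
```

```text
time_s: 16.63
ee_pos: [0.666, 0.0477, 0.3627]
orientation: [[0.189, 0.982, -0.005], [0.982, -0.189, 0.002], [0.001, -0.005, -1.0]]
ft_force: [1.4, -0.0, 0.7]
grip_width: 0.0663
t 16.63 pos [0.666  0.0477 0.3627] yyaw -10.91 z [-0.005  0.002 -1.   ] w 0.0663 F [ 1.4 -0.   0.7] J6 9.3
shift cm [-0.43  0.29  0.26]
az 0.002
rotvec [-0.005 -0.001  0.002]
[325.4 219.2]
[354.5 219.3]
```

View pics/w2c.png

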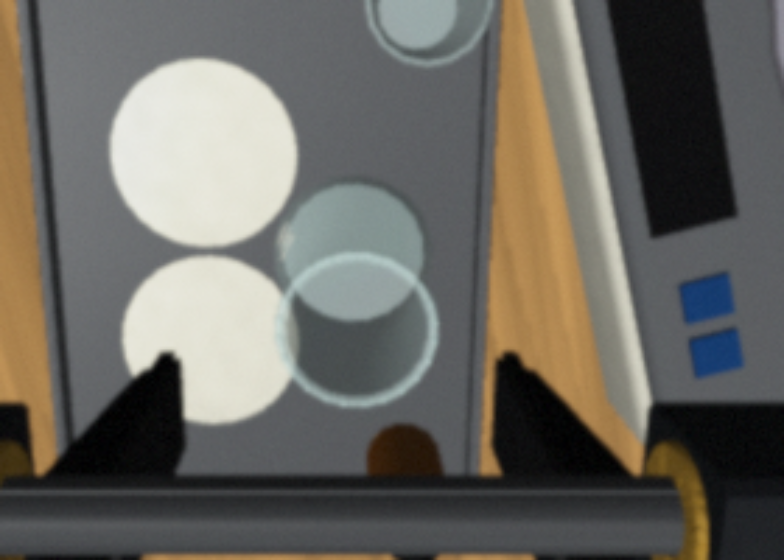

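Mouth ring centre is at crop (357,330), full (327.5,218), with radius 29 px as expected. The flask is therefore at about (.6697,.0437), and I descend in two stages.

```bash
python3 -m crank '[{"dx":-0.2,"dy":0.2,"dz":1,"ax":-0.003,"ay":0,"az":0},{"dx":-0.2,"dy":0.2,"dz":1.3,"ax":-0.002,"ay":0,"az":0},{"dx":0,"dy":0,"dz":1.3,"ax":0,"ay":0,"az":0},{"dx":0,"dy":0,"dz":1,"ax":0,"ay":0,"az":0},{"dx":0,"dy":0,"dz":0.4,"ax":0,"ay":0,"az":0},{"dx":0,"dy":0,"dz":0,"ax":0,"ay":0,"az":0}]'
python3 to.py .6697 .0437 .256 -11
```

```text
time_s: 17.18
ee_pos: [0.6692, 0.0441, 0.3124]
orientation: [[0.187, 0.982, 0.006], [0.982, -0.187, 0.0], [0.002, 0.006, -1.0]]
ft_force: [-0.2, 0.7, 0.3]
grip_width: 0.0665
t 17.18 pos [0.6692 0.0441 0.3124] yyaw -10.8 z [ 0.006  0.    -1.   ] w 0.0665 F [-0.2  0.7  0.3] J6 8.9
shift cm [-0.04  0.02  5.64]
az 0.004
rotvec [ 0.006 -0.002  0.004]
```

```bash
python3 -m crank '[{"dx":0,"dy":0,"dz":0.8,"ax":0.006,"ay":-0.002,"az":0.003},{"dx":0,"dy":0,"dz":1,"ax":0,"ay":0,"az":0},{"dx":0,"dy":0,"dz":1,"ax":0,"ay":0,"az":0},{"dx":0,"dy":0,"dz":1,"ax":0,"ay":0,"az":0},{"dx":0,"dy":0,"dz":1,"ax":0,"ay":0,"az":0},{"dx":0,"dy":0,"dz":0.5,"ax":0,"ay":0,"az":0},{"dx":0,"dy":0,"dz":0,"ax":0,"ay":0,"az":0}]'
python3 to.py .6697 .0437 .256 -11
```

```text
time_s: 17.77
ee_pos: [0.6694, 0.0443, 0.2546]
orientation: [[0.19, 0.982, 0.001], [0.982, -0.19, -0.001], [-0.0, 0.001, -1.0]]
ft_force: [0.1, 0.3, -0.2]
grip_width: 0.0664
t 17.77 pos [0.6694 0.0443 0.2546] yyaw -10.97 z [ 0.001 -0.001 -1.   ] w 0.0664 F [ 0.1  0.3 -0.2] J6 9.2
shift cm [-0.05  0.04 -0.14]
az 0.0
rotvec [0.001 0.    0.   ]
```

```bash
python3 -m crank '[{"dx":0,"dy":0,"dz":0,"ax":0,"ay":0,"az":0},{"dx":0,"dy":0,"dz":0,"ax":0,"ay":0,"az":0},{"dx":0,"dy":0,"dz":0,"ax":0,"ay":0,"az":0},{"dx":0,"dy":0,"dz":0,"ax":0,"ay":0,"az":0},{"dx":0,"dy":0,"dz":0,"ax":0,"ay":0,"az":0},{"dx":0,"dy":0,"dz":0,"ax":0,"ay":0,"az":0},{"dx":0,"dy":0,"dz":0,"ax":0,"ay":0,"az":0}]' 0.35 10
python3 to.py
python3 - <<'E'
from m import *
print('pink',ray(T,406,209,.182),'plate T',ray(T,459.8,196.2,.064))
h=cv2.cvtColor(S['color'],cv2.COLOR_RGB2GRAY)
for nm,c,q in(('T',T,(460,197)),('S',S,(231,128))):
    t=cv2.resize(c['color'][q[1]-45:q[1]+45,q[0]-55:q[0]+55],None,fx=6,fy=6,interpolation=cv2.INTER_CUBIC)
    cv2.imwrite(f'pics/pl{nm}.png',t[:,:,::-1])
# plate greenish tint: a channel / saturation
for nm,c,q in(('T',T,(460,197)),('S',S,(231,128))):
    L=cv2.cvtColor(c['color'],cv2.COLOR_RGB2LAB).astype(int); print(nm,L[q[1],q[0]],L[228,460] if nm=='T' else L[150,236])
    d=np.abs(L-L[q[1],q[0]]).sum(2)<14
    m,ce,a=comp(d,q); m=cv2.morphologyEx(m,cv2.MORPH_OPEN,np.ones((5,5))); ct=max(cv2.findContours(m,0,1)[0],key=cv2.contourArea); e=cv2.fitEllipse(cv2.convexHull(ct)); print(ce,a,e,ray(c,*e[0],.064))
E
```

```text
time_s: 18.35
ee_pos: [0.6696, 0.0443, 0.2556]
orientation: [[0.19, 0.982, 0.002], [0.982, -0.19, -0.001], [-0.0, 0.002, -1.0]]
ft_force: [0.6, 1.1, -0.8]
grip_width: 0.0473
t 18.35 pos [0.6696 0.0443 0.2556] yyaw -10.97 z [ 0.002 -0.001 -1.   ] w 0.0473 F [ 0.6  1.1 -0.8] J6 9.2
pink [ 0.51876586 -0.16476356  0.182     ] plate T [ 0.5627515  -0.32811545  0.064     ]
T [198 124 137] [217 127 136]
[459.78255946 196.17157418] 1766 ((459.8881530761719, 196.17100524902344), (46.023311614990234, 48.53458786010742), 154.6938018798828) [ 0.56282015 -0.32834266  0.064     ]
S [182 126 133] [176 124 134]
[230.75094913 126.90584662] 1317 ((230.25401306152344, 126.89818572998047), (33.066410064697266, 46.39020538330078), 77.21430206298828) [ 0.56374665 -0.32636436  0.064     ]
```

```bash
python3 -m crank '[{"dx":0,"dy":0,"dz":-0.5,"ax":0,"ay":0,"az":0},{"dx":0,"dy":0,"dz":-1,"ax":0,"ay":0,"az":0},{"dx":0,"dy":0,"dz":-1.5,"ax":0,"ay":0,"az":0},{"dx":0,"dy":0,"dz":-2,"ax":0,"ay":0,"az":0},{"dx":0,"dy":0,"dz":-2,"ax":0,"ay":0,"az":0},{"dx":0,"dy":0,"dz":-2,"ax":0,"ay":0,"az":0},{"dx":0,"dy":0,"dz":-2,"ax":0,"ay":0,"az":0},{"dx":0,"dy":0,"dz":-1.5,"ax":0,"ay":0,"az":0},{"dx":0,"dy":0,"dz":-1,"ax":0,"ay":0,"az":0},{"dx":0,"dy":0,"dz":-0.5,"ax":0,"ay":0,"az":0},{"dx":0,"dy":0,"dz":0,"ax":0,"ay":0,"az":0}]'
python3 to.py .65 -.25 .40 -11
```

```text
time_s: 19.27
ee_pos: [0.6682, 0.0444, 0.4099]
orientation: [[0.19, 0.982, 0.005], [0.982, -0.19, -0.001], [0.0, 0.005, -1.0]]
ft_force: [-0.4, -0.3, -0.3]
grip_width: 0.0474
t 19.27 pos [0.6682 0.0444 0.4099] yyaw -10.97 z [ 0.005 -0.001 -1.   ] w 0.0474 F [-0.4 -0.3 -0.3] J6 9.1
shift cm [-29.25   3.81   1.  ]
az 0.0
rotvec [ 0.005 -0.     0.   ]
```

```bash
python3 -m crank '[{"dx":-1,"dy":0,"dz":0,"ax":0.005,"ay":0,"az":0},{"dx":-2,"dy":0.2,"dz":0,"ax":0,"ay":0,"az":0},{"dx":-3,"dy":0.5,"dz":0,"ax":0,"ay":0,"az":0},{"dx":-3,"dy":0.5,"dz":0,"ax":0,"ay":0,"az":0},{"dx":-3,"dy":0.5,"dz":0,"ax":0,"ay":0,"az":0},{"dx":-3,"dy":0.5,"dz":0,"ax":0,"ay":0,"az":0},{"dx":-3,"dy":0.5,"dz":0,"ax":0,"ay":0,"az":0},{"dx":-3,"dy":0.5,"dz":0,"ax":0,"ay":0,"az":0},{"dx":-3,"dy":0.3,"dz":0,"ax":0,"ay":0,"az":0},{"dx":-2,"dy":0,"dz":0,"ax":0,"ay":0,"az":0},{"dx":-1,"dy":0,"dz":0,"ax":0,"ay":0,"az":0},{"dx":0,"dy":0,"dz":0,"ax":0,"ay":0,"az":0}]'
python3 to.py .563 -.3275 .36 -11
```

```text
time_s: 20.27
ee_pos: [0.647, -0.2453, 0.3958]
orientation: [[0.188, 0.982, -0.022], [0.982, -0.188, 0.007], [0.003, -0.023, -1.0]]
ft_force: [-0.5, -0.3, -0.1]
grip_width: 0.0476
t 20.27 pos [ 0.647  -0.2453  0.3958] yyaw -10.84 z [-0.022  0.007 -1.   ] w 0.0476 F [-0.5 -0.3 -0.1] J6 -15.3
shift cm [-9.67 -6.63  3.71]
az 0.003
rotvec [-0.023 -0.003  0.003]
```

```bash
python3 -m crank '[{"dx":-0.8,"dy":-0.5,"dz":0,"ax":-0.008,"ay":-0.001,"az":0},{"dx":-1.5,"dy":-1,"dz":0,"ax":-0.008,"ay":-0.001,"az":0},{"dx":-2,"dy":-1.4,"dz":0,"ax":-0.007,"ay":-0.001,"az":0},{"dx":-2,"dy":-1.4,"dz":0.5,"ax":0,"ay":0,"az":0},{"dx":-1.6,"dy":-1.1,"dz":0.8,"ax":0,"ay":0,"az":0},{"dx":-1,"dy":-0.7,"dz":0.8,"ax":0,"ay":0,"az":0},{"dx":-0.4,"dy":-0.2,"dz":0.4,"ax":0,"ay":0,"az":0},{"dx":0,"dy":0,"dz":0,"ax":0,"ay":0,"az":0},{"dx":0,"dy":0,"dz":0,"ax":0,"ay":0,"az":0}]'
python3 to.py .563 -.3275 .335 -11
```

```text
time_s: 21.02
ee_pos: [0.5645, -0.3211, 0.3673]
orientation: [[0.18, 0.984, 0.0], [0.984, -0.18, 0.002], [0.002, -0.0, -1.0]]
ft_force: [-0.4, -0.6, -0.8]
grip_width: 0.0472
t 21.02 pos [ 0.5645 -0.3211  0.3673] yyaw -10.38 z [ 0.     0.002 -1.   ] w 0.0472 F [-0.4 -0.6 -0.8] J6 -25.2
shift cm [-0.67 -0.03  3.23]
az 0.011
rotvec [-0.    -0.002  0.011]
```

```bash
python3 -m crank '[{"dx":-0.3,"dy":0,"dz":0.6,"ax":0,"ay":-0.002,"az":0.01},{"dx":-0.3,"dy":0,"dz":1,"ax":0,"ay":0,"az":0},{"dx":-0.1,"dy":0,"dz":1,"ax":0,"ay":0,"az":0},{"dx":0,"dy":0,"dz":0.5,"ax":0,"ay":0,"az":0},{"dx":0,"dy":0,"dz":0.2,"ax":0,"ay":0,"az":0},{"dx":0,"dy":0,"dz":0,"ax":0,"ay":0,"az":0},{"dx":0,"dy":0,"dz":0,"ax":0,"ay":0,"az":0}]'
python3 to.py .563 -.3275 .3155 -11
python3 - <<'E'
from h import *
a=snap('top','t3.png');b=snap('scene','s3.png');w=snap('wrist','w3.png')
t=cv2.resize(a['color'][130:270,370:530],None,fx=2.5,fy=2.5);s=cv2.resize(b['color'][60:200,160:320],None,fx=2.5,fy=2.5)
cv2.imwrite('pics/c3.png',np.hstack([t,s])[:,:,::-1])
E
```

```text
time_s: 21.6
ee_pos: [0.5657, -0.3257, 0.3301]
orientation: [[0.187, 0.982, -0.0], [0.982, -0.187, 0.001], [0.001, -0.0, -1.0]]
ft_force: [-0.4, -0.8, -1.1]
grip_width: 0.0475
t 21.6 pos [ 0.5657 -0.3257  0.3301] yyaw -10.78 z [-0.     0.001 -1.   ] w 0.0475 F [-0.4 -0.8 -1.1] J6 -25.0
shift cm [-0.23 -0.23  1.46]
az 0.004
rotvec [-0.    -0.001  0.004]
```

View pics/c3.png

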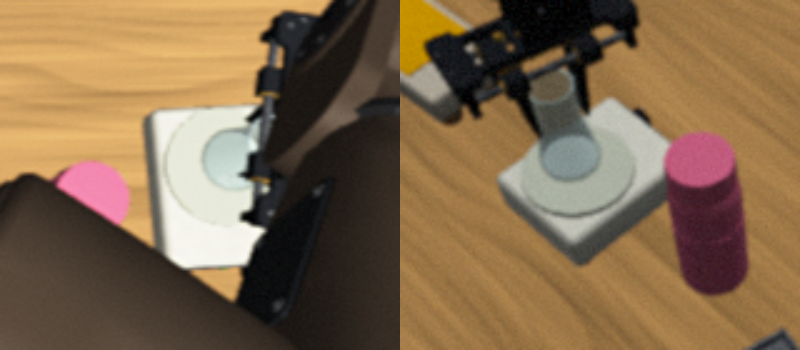

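The crop (top left, scene right) shows the flask gripped upright over the plate. The foot disc is at scene (228.4,122.8), just above the plate centre (230.3,126.9). I correct and lower.

```bash
python3 -c "
from m import *
print(ray(S,228.4,122.8,.080))"
python3 -m crank '[{"dx":-0.2,"dy":-0.2,"dz":0.4,"ax":0,"ay":0,"az":0},{"dx":0,"dy":0,"dz":0.4,"ax":0,"ay":0,"az":0},{"dx":0,"dy":0,"dz":0.3,"ax":0,"ay":0,"az":0},{"dx":0,"dy":0,"dz":0.1,"ax":0,"ay":0,"az":0},{"dx":0,"dy":0,"dz":0,"ax":0,"ay":0,"az":0}]'
python3 to.py .563 -.3275 .3155 -11
```

```text
[ 0.56481241 -0.32767273  0.08      ]
time_s: 22.17
ee_pos: [0.5629, -0.3276, 0.3185]
orientation: [[0.187, 0.982, 0.002], [0.982, -0.187, -0.001], [-0.001, 0.002, -1.0]]
ft_force: [-0.9, -1.4, -1.1]
grip_width: 0.0476
t 22.17 pos [ 0.5629 -0.3276  0.3185] yyaw -10.8 z [ 0.002 -0.001 -1.   ] w 0.0476 F [-0.9 -1.4 -1.1] J6 -25.2
shift cm [0.01 0.   0.3 ]
az 0.003
rotvec [0.002 0.001 0.003]
```

```bash
python3 -m crank '[{"dx":0.15,"dy":0.1,"dz":0.2,"ax":0,"ay":0,"az":0},{"dx":0,"dy":0,"dz":0.15,"ax":0,"ay":0,"az":0},{"dx":0,"dy":0,"dz":0,"ax":0,"ay":0,"az":0},{"dx":0,"dy":0,"dz":0.1,"ax":0,"ay":0,"az":0},{"dx":0,"dy":0,"dz":0,"ax":0,"ay":0,"az":0}]'
python3 to.py .563 -.3275 .3155 -11
```

```text
time_s: 22.58
ee_pos: [0.5645, -0.3262, 0.3147]
orientation: [[0.187, 0.982, 0.003], [0.982, -0.187, -0.002], [-0.001, 0.003, -1.0]]
ft_force: [-0.5, -0.2, -2.2]
grip_width: 0.0474
t 22.58 pos [ 0.5645 -0.3262  0.3147] yyaw -10.79 z [ 0.003 -0.002 -1.   ] w 0.0474 F [-0.5 -0.2 -2.2] J6 -25.0
shift cm [-0.16 -0.12 -0.08]
az 0.004
rotvec [0.003 0.001 0.004]
```

```bash
python3 -m crank '[{"dx":0,"dy":0,"dz":0.15,"ax":0,"ay":0,"az":0},{"dx":0,"dy":0,"dz":0.1,"ax":0,"ay":0,"az":0},{"dx":0,"dy":0,"dz":0,"ax":0,"ay":0,"az":0}]'
python3 to.py
```

```text
time_s: 22.83
ee_pos: [0.5645, -0.3261, 0.3145]
orientation: [[0.187, 0.982, 0.005], [0.982, -0.187, -0.003], [-0.002, 0.005, -1.0]]
ft_force: [1.0, 0.9, -0.8]
grip_width: 0.0473
t 22.83 pos [ 0.5645 -0.3261  0.3145] yyaw -10.77 z [ 0.005 -0.003 -1.   ] w 0.0473 F [ 1.   0.9 -0.8] J6 -25.0
```

```bash
python3 -m crank '[{"dx":0,"dy":0,"dz":0,"ax":0,"ay":0,"az":0},{"dx":0,"dy":0,"dz":0,"ax":0,"ay":0,"az":0},{"dx":0,"dy":0,"dz":0,"ax":0,"ay":0,"az":0},{"dx":0,"dy":0,"dz":0,"ax":0,"ay":0,"az":0},{"dx":0,"dy":0,"dz":0,"ax":0,"ay":0,"az":0},{"dx":0,"dy":0,"dz":-0.5,"ax":0,"ay":0,"az":0},{"dx":0,"dy":0,"dz":-1.5,"ax":0,"ay":0,"az":0},{"dx":0,"dy":0,"dz":-2,"ax":0,"ay":0,"az":0},{"dx":0,"dy":0,"dz":-2,"ax":0,"ay":0,"az":0},{"dx":0,"dy":0,"dz":-2,"ax":0,"ay":0,"az":0},{"dx":0,"dy":0,"dz":-1.5,"ax":0,"ay":0,"az":0},{"dx":0,"dy":0,"dz":-0.5,"ax":0,"ay":0,"az":0}]' 0.8
python3 to.py .4355 -.090 .40 -11
python3 - <<'E'
from h import *
w=snap('wrist','w4.png'); b=snap('scene','s4.png')
print(proj(w,(.563,-.3273,.064)),proj(w,(.563,-.3273,.169)))
t=cv2.resize(w['color'][100:300,200:440],None,fx=2,fy=2);s=cv2.resize(b['color'][80:180,170:290],None,fx=4,fy=4)
cv2.imwrite('pics/c4.png',np.vstack([t,s])[:,:,::-1][:800])
E
```

```text
time_s: 23.83
ee_pos: [0.5642, -0.3259, 0.4178]
orientation: [[0.187, 0.982, 0.001], [0.982, -0.187, -0.001], [-0.001, 0.001, -1.0]]
ft_force: [-0.6, -0.6, 0.7]
grip_width: 0.0762
t 23.83 pos [ 0.5642 -0.3259  0.4178] yyaw -10.78 z [ 0.001 -0.001 -1.   ] w 0.0762 F [-0.6 -0.6  0.7] J6 -25.0
shift cm [ 20.77 -17.05   1.74]
az 0.004
rotvec [0.001 0.001 0.004]
[318.95338778 188.64569496] [318.54747655 217.5851867 ]
```

```bash
python3 -c "
import cv2,numpy as np
a=cv2.imread('pics/c4.png');cv2.imwrite('pics/c4b.png',np.hstack([a[:400],a[400:800]])[:, :] if a.shape[0]==800 else a)
b=cv2.imread('pics/c4b.png');cv2.imwrite('pics/c4b.png',cv2.resize(b,(800,int(b.shape[0]*800/b.shape[1]))))"
```

```text
(no output)
```

View pics/c4b.png

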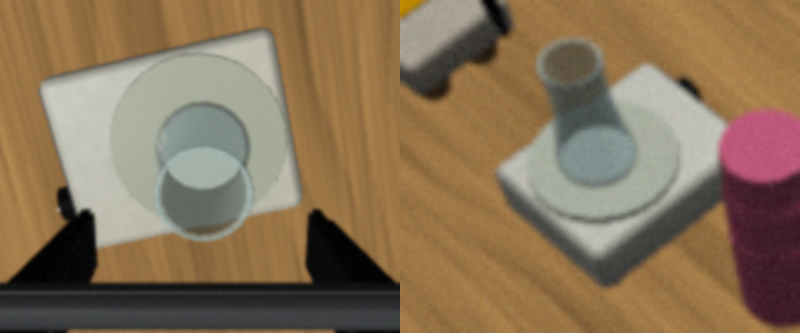

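The left crop (wrist view) shows the foot disc at crop (203,147) on the plate centred at (199,139), about 5 mm off, which is inside the 15 mm. The flask stands upright, and the mouth ring puts it near (.5655,-.327). Next is the stir bar, with a check of clearance to the neighbouring bottles.

Run:
```python
from m import *
print('turq',ray(T,345,285,.182),'purple',ray(T,270,281,.182),'stopper',ray(T,307,252,.028))
# turquoise/pink bases from scene view too
print('turqS',ray(S,372,119,.182),'pinkS',ray(S,281,124,.182))
b=np.array((.4355,-.09));
for yaw in(73,-107,-11,169):
  t=np.radians(yaw);y=np.array((np.cos(t),np.sin(t)));x=np.array((-y[1],y[0]))  # tool x at yaw+90
  for n,p in(('turq',ray(T,345,285,.182)[:2]),('pink',ray(T,406,209,.182)[:2])):
    d=p-b; q=np.array((d@x,d@y)); e=np.maximum(np.abs(q)-[.0375,.09],0); cam=np.array((.071,.015))
    print(yaw,n,'in tool xy',q.round(3),'body gap',round(np.hypot(*e)-.036,3),'cam gap',round(np.hypot(*(q-cam))-.036,3))
```

```text
turq [ 0.35908872 -0.02615271  0.182     ] purple [0.37111579 0.1331209  0.182     ] stopper [0.43322774 0.05954163 0.028     ]
turqS [ 0.36230154 -0.02195675  0.182     ] pinkS [ 0.52118491 -0.15714896  0.182     ]
73 turq in tool xy [0.092 0.039] body gap 0.018 cam gap -0.004
73 pink in tool xy [-0.101 -0.047] body gap 0.028 cam gap 0.147
-107 turq in tool xy [-0.092 -0.039] body gap 0.018 cam gap 0.135
-107 pink in tool xy [0.101 0.047] body gap 0.028 cam gap 0.008
-11 turq in tool xy [ 0.048 -0.087] body gap -0.025 cam gap 0.069
-11 pink in tool xy [-0.058  0.096] body gap -0.015 cam gap 0.116
169 turq in tool xy [-0.048  0.087] body gap -0.025 cam gap 0.103
169 pink in tool xy [ 0.058 -0.096] body gap -0.015 cam gap 0.076
```

```bash
python3 -m crank '[{"dx":0,"dy":0,"dz":0,"ax":0,"ay":0,"az":0.12},{"dx":0,"dy":0,"dz":0,"ax":0,"ay":0,"az":0.12},{"dx":0,"dy":0,"dz":0,"ax":0,"ay":0,"az":0.12},{"dx":0,"dy":0,"dz":0,"ax":0,"ay":0,"az":0.12},{"dx":0,"dy":0,"dz":0,"ax":0,"ay":0,"az":0.12},{"dx":0,"dy":0,"dz":0,"ax":0,"ay":0,"az":0.12},{"dx":0,"dy":0,"dz":0,"ax":0,"ay":0,"az":0.12},{"dx":0,"dy":0,"dz":0,"ax":0,"ay":0,"az":0.12},{"dx":0,"dy":0,"dz":0,"ax":0,"ay":0,"az":0.12},{"dx":0,"dy":0,"dz":0,"ax":0,"ay":0,"az":0.12},{"dx":0,"dy":0,"dz":0,"ax":0,"ay":0,"az":0.12},{"dx":0,"dy":0,"dz":0,"ax":0,"ay":0,"az":0.12}]' 0.35
python3 -m crank '[{"dx":0,"dy":0,"dz":0,"ax":0,"ay":0,"az":0.12},{"dx":0,"dy":0,"dz":0,"ax":0,"ay":0,"az":0.04},{"dx":0,"dy":0,"dz":0,"ax":0,"ay":0,"az":0}]'
python3 to.py .4355 -.090 .40 -107
```

```text
time_s: 24.93
ee_pos: [0.5632, -0.3254, 0.3991]
orientation: [[0.994, -0.111, -0.018], [-0.111, -0.994, 0.013], [-0.019, -0.011, -1.0]]
ft_force: [-0.2, 0.3, 0.5]
grip_width: 0.0333
time_s: 25.18
ee_pos: [0.563, -0.3253, 0.3943]
orientation: [[0.959, -0.282, -0.023], [-0.282, -0.959, 0.017], [-0.027, -0.009, -1.0]]
ft_force: [0.2, 0.1, 0.7]
grip_width: 0.0335
t 25.18 pos [ 0.563  -0.3253  0.3943] yyaw -106.39 z [-0.023  0.017 -1.   ] w 0.0335 F [0.2 0.1 0.7] J6 70.5
shift cm [-18.87 -18.98   0.12]
az 0.011
rotvec [-0.009  0.027  0.011]
```

```bash
python3 -m crank '[{"dx":-1,"dy":-1,"dz":-0.5,"ax":-0.009,"ay":0.014,"az":0.01},{"dx":-2,"dy":-2,"dz":-0.5,"ax":0,"ay":0.013,"az":0},{"dx":-2.2,"dy":-2.2,"dz":-0.4,"ax":0,"ay":0,"az":0},{"dx":-2.2,"dy":-2.2,"dz":-0.2,"ax":0,"ay":0,"az":0},{"dx":-2.2,"dy":-2.2,"dz":-0.1,"ax":0,"ay":0,"az":0},{"dx":-2.2,"dy":-2.2,"dz":0,"ax":0,"ay":0,"az":0},{"dx":-2.2,"dy":-2.2,"dz":0,"ax":0,"ay":0,"az":0},{"dx":-2,"dy":-2,"dz":0,"ax":0,"ay":0,"az":0},{"dx":-1.5,"dy":-1.5,"dz":0,"ax":0,"ay":0,"az":0},{"dx":-0.5,"dy":-0.5,"dz":0,"ax":0,"ay":0,"az":0},{"dx":0,"dy":0,"dz":0,"ax":0,"ay":0,"az":0},{"dx":0,"dy":0,"dz":0,"ax":0,"ay":0,"az":0}]'
python3 to.py .4355 -.090 .38 -107
python3 - <<'E'
from m import *
c=snap('wrist','w5.png'); p=proj(c,(.4355,-.09,.006)); print(p)
m,ce,a=comp(masks(c)['blue'],p); ct=max(cv2.findContours(m,0,1)[0],key=cv2.contourArea); r=cv2.minAreaRect(ct); B=cv2.boxPoints(r)
W=[ray(c,*q,.008)[:2] for q in B]; print(ce,a,r,ray(c,*r[0],.008).round(4))
for i in range(2):
    d=W[i+1]-W[i]; print(np.hypot(*d).round(4),np.degrees(np.arctan2(d[1],d[0])).round(1))
E
```

```text
time_s: 26.18
ee_pos: [0.4343, -0.0933, 0.4024]
orientation: [[0.962, -0.272, -0.012], [-0.272, -0.962, 0.007], [-0.013, -0.003, -1.0]]
ft_force: [0.8, -0.6, -0.2]
grip_width: 0.0329
t 26.18 pos [ 0.4343 -0.0933  0.4024] yyaw -105.8 z [-0.012  0.007 -1.   ] w 0.0329 F [ 0.8 -0.6 -0.2] J6 85.0
shift cm [ 0.05 -0.34  2.24]
az 0.021
rotvec [-0.003  0.013  0.021]
[319.22144732 175.31894611]
[317.87962963 175.9537037 ] 108 ((317.8692321777344, 176.04615783691406), (5.705597877502441, 18.481176376342773), 7.125016689300537) [ 0.4354 -0.0882  0.008 ]
0.0234 -23.1
0.0071 -112.9
```

View pics/w5.png

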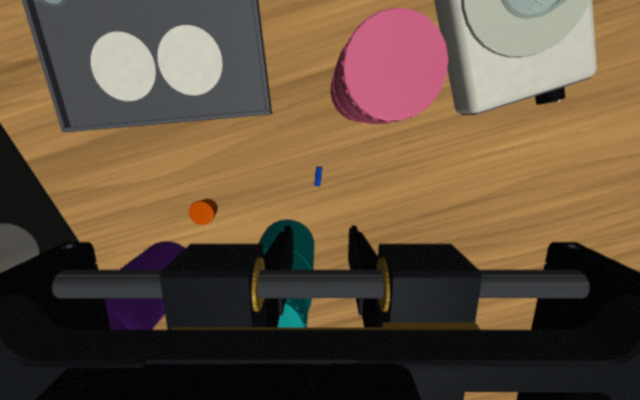

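The blue bar is at (318,176) by itself and measures 23×7 mm, with its axis at −23° at (.4354,−.0885). The pink bottle sits to the far right. I turn to −113°, go down with 4 mm offset away from pink, and watch the force.

```bash
python3 -m crank '[{"dx":0,"dy":-0.2,"dz":0.5,"ax":-0.003,"ay":0.013,"az":0.06},{"dx":-0.3,"dy":-0.3,"dz":1,"ax":0,"ay":0,"az":0.06},{"dx":0,"dy":0,"dz":1.7,"ax":0,"ay":0,"az":0},{"dx":0,"dy":0,"dz":1.7,"ax":0,"ay":0,"az":0},{"dx":0,"dy":0,"dz":1.7,"ax":0,"ay":0,"az":0},{"dx":0,"dy":0,"dz":1.7,"ax":0,"ay":0,"az":0},{"dx":0,"dy":0,"dz":1.2,"ax":0,"ay":0,"az":0},{"dx":0,"dy":0,"dz":0.5,"ax":0,"ay":0,"az":0},{"dx":0,"dy":0,"dz":0,"ax":0,"ay":0,"az":0},{"dx":0,"dy":0,"dz":0,"ax":0,"ay":0,"az":0}]'
python3 to.py .4317 -.0869 .193 -113
```

```text
time_s: 27.07
ee_pos: [0.4403, -0.0979, 0.296]
orientation: [[0.918, -0.396, 0.003], [-0.396, -0.918, -0.002], [0.004, 0.001, -1.0]]
ft_force: [0.3, -0.4, 0.5]
grip_width: 0.0335
t 27.07 pos [ 0.4403 -0.0979  0.296 ] yyaw -113.34 z [ 0.003 -0.002 -1.   ] w 0.0335 F [ 0.3 -0.4  0.5] J6 92.5
shift cm [-1.26 -0.68 10.3 ]
az -0.006
rotvec [ 0.001 -0.004 -0.006]
```

```bash
python3 -m crank '[{"dx":-0.6,"dy":-0.3,"dz":0.5,"ax":0,"ay":-0.004,"az":-0.005},{"dx":-0.6,"dy":-0.3,"dz":1,"ax":0,"ay":0,"az":0},{"dx":-0.2,"dy":-0.1,"dz":1.2,"ax":0,"ay":0,"az":0},{"dx":-0.1,"dy":-0.1,"dz":1.2,"ax":0,"ay":0,"az":0},{"dx":0,"dy":0,"dz":1.2,"ax":0,"ay":0,"az":0},{"dx":0,"dy":0,"dz":0.8,"ax":0,"ay":0,"az":0},{"dx":0,"dy":0,"dz":0.3,"ax":0,"ay":0,"az":0},{"dx":0,"dy":0,"dz":0,"ax":0,"ay":0,"az":0},{"dx":0,"dy":0,"dz":0,"ax":0,"ay":0,"az":0}]'
python3 to.py .4317 -.0869 .193 -113
```

```text
time_s: 27.82
ee_pos: [0.4294, -0.0839, 0.2351]
orientation: [[0.921, -0.39, 0.007], [-0.39, -0.921, -0.004], [0.008, 0.001, -1.0]]
ft_force: [-0.9, -0.3, -0.1]
grip_width: 0.0333
t 27.82 pos [ 0.4294 -0.0839  0.2351] yyaw -112.96 z [ 0.007 -0.004 -1.   ] w 0.0333 F [-0.9 -0.3 -0.1] J6 93.4
shift cm [0.29 0.18 4.21]
az 0.001
rotvec [ 0.001 -0.008  0.001]
```

```bash
python3 -m crank '[{"dx":0.1,"dy":0.1,"dz":0.5,"ax":0,"ay":-0.008,"az":0},{"dx":0.1,"dy":0,"dz":0.8,"ax":0,"ay":0,"az":0},{"dx":0,"dy":0,"dz":0.8,"ax":0,"ay":0,"az":0},{"dx":0,"dy":0,"dz":0.6,"ax":0,"ay":0,"az":0},{"dx":0,"dy":0,"dz":0.3,"ax":0,"ay":0,"az":0},{"dx":0,"dy":0,"dz":0.1,"ax":0,"ay":0,"az":0},{"dx":0,"dy":0,"dz":0,"ax":0,"ay":0,"az":0},{"dx":0,"dy":0,"dz":0,"ax":0,"ay":0,"az":0}]'
python3 to.py .4317 -.0869 .193 -113
```

```text
time_s: 28.48
ee_pos: [0.4314, -0.0861, 0.2018]
orientation: [[0.921, -0.39, 0.001], [-0.39, -0.921, -0.001], [0.001, 0.0, -1.0]]
ft_force: [1.3, -0.1, -0.2]
grip_width: 0.0336
t 28.48 pos [ 0.4314 -0.0861  0.2018] yyaw -112.97 z [ 0.001 -0.001 -1.   ] w 0.0336 F [ 1.3 -0.1 -0.2] J6 93.2
shift cm [0.06 0.06 0.88]
az 0.001
rotvec [ 0.    -0.001  0.001]
```

```bash
python3 -m crank '[{"dx":0,"dy":0.05,"dz":0.4,"ax":0,"ay":0,"az":0},{"dx":0,"dy":0,"dz":0.3,"ax":0,"ay":0,"az":0},{"dx":0,"dy":0,"dz":0.1,"ax":0,"ay":0,"az":0},{"dx":0,"dy":0,"dz":0,"ax":0,"ay":0,"az":0},{"dx":0,"dy":0,"dz":0,"ax":0,"ay":0,"az":0}]'
python3 to.py .4317 -.0869 .193 -113
```

```text
time_s: 28.9
ee_pos: [0.4312, -0.0866, 0.1934]
orientation: [[0.921, -0.39, 0.002], [-0.39, -0.921, -0.001], [0.002, 0.0, -1.0]]
ft_force: [0.4, -0.6, 0.1]
grip_width: 0.0332
t 28.9 pos [ 0.4312 -0.0866  0.1934] yyaw -112.96 z [ 0.002 -0.001 -1.   ] w 0.0332 F [ 0.4 -0.6  0.1] J6 93.1
shift cm [0.05 0.01 0.04]
az 0.001
rotvec [ 0.    -0.002  0.001]
```

```bash
python3 -m crank '[{"dx":0,"dy":0,"dz":0.1,"ax":0,"ay":0,"az":0},{"dx":0,"dy":0,"dz":0,"ax":0,"ay":0,"az":0},{"dx":0,"dy":0,"dz":0,"ax":0,"ay":0,"az":0},{"dx":0,"dy":0,"dz":0,"ax":0,"ay":0,"az":0},{"dx":0,"dy":0,"dz":0,"ax":0,"ay":0,"az":0},{"dx":0,"dy":0,"dz":0,"ax":0,"ay":0,"az":0}]' 0 8
python3 to.py
python3 -m crank '[{"dx":0,"dy":0,"dz":-0.5,"ax":0,"ay":0,"az":0},{"dx":0,"dy":0,"dz":-1,"ax":0,"ay":0,"az":0},{"dx":0,"dy":0,"dz":-2,"ax":0,"ay":0,"az":0},{"dx":0,"dy":0,"dz":-2.5,"ax":0,"ay":0,"az":0},{"dx":0,"dy":0,"dz":-2.5,"ax":0,"ay":0,"az":0},{"dx":0,"dy":0,"dz":-2.5,"ax":0,"ay":0,"az":0},{"dx":0,"dy":0,"dz":-2.5,"ax":0,"ay":0,"az":0},{"dx":0,"dy":0,"dz":-2.5,"ax":0,"ay":0,"az":0},{"dx":0,"dy":0,"dz":-2.5,"ax":0,"ay":0,"az":0},{"dx":0,"dy":0,"dz":-1.5,"ax":0,"ay":0,"az":0},{"dx":0,"dy":0,"dz":-0.5,"ax":0,"ay":0,"az":0},{"dx":0,"dy":0,"dz":0,"ax":0,"ay":0,"az":0}]'
python3 to.py .563 -.327 .40 -113
```

```text
time_s: 29.4
ee_pos: [0.4313, -0.0866, 0.1926]
orientation: [[0.921, -0.39, 0.002], [-0.39, -0.921, -0.001], [0.003, 0.0, -1.0]]
ft_force: [0.0, -0.0, 0.3]
grip_width: 0.0079
t 29.4 pos [ 0.4313 -0.0866  0.1926] yyaw -112.96 z [ 0.002 -0.001 -1.   ] w 0.0079 F [ 0.  -0.   0.3] J6 93.1
time_s: 30.4
ee_pos: [0.4289, -0.0856, 0.4109]
orientation: [[0.921, -0.39, 0.001], [-0.39, -0.921, -0.001], [0.002, 0.0, -1.0]]
ft_force: [-0.6, -0.2, -0.3]
grip_width: 0.008
t 30.4 pos [ 0.4289 -0.0856  0.4109] yyaw -112.96 z [ 0.001 -0.001 -1.   ] w 0.008 F [-0.6 -0.2 -0.3] J6 93.0
shift cm [21.76 16.99  1.13]
az 0.001
rotvec [ 0.    -0.002  0.001]
```

The bar is held (width 8.0 mm). I move above the flask mouth.

```bash
python3 -m crank '[{"dx":1,"dy":0.8,"dz":0,"ax":0,"ay":0,"az":0},{"dx":2,"dy":1.6,"dz":0,"ax":0,"ay":0,"az":0},{"dx":2.3,"dy":1.8,"dz":0,"ax":0,"ay":0,"az":0},{"dx":2.3,"dy":1.8,"dz":0,"ax":0,"ay":0,"az":0},{"dx":2.3,"dy":1.8,"dz":0,"ax":0,"ay":0,"az":0},{"dx":2.3,"dy":1.8,"dz":0,"ax":0,"ay":0,"az":0},{"dx":2.3,"dy":1.8,"dz":0,"ax":0,"ay":0,"az":0},{"dx":2.3,"dy":1.8,"dz":0,"ax":0,"ay":0,"az":0},{"dx":2,"dy":1.5,"dz":0,"ax":0,"ay":0,"az":0},{"dx":1,"dy":0.7,"dz":0,"ax":0,"ay":0,"az":0},{"dx":0,"dy":0,"dz":0,"ax":0,"ay":0,"az":0},{"dx":0,"dy":0,"dz":0,"ax":0,"ay":0,"az":0}]'
python3 to.py .561 -.3253 .40 -113
```

```text
time_s: 31.4
ee_pos: [0.5569, -0.3238, 0.3905]
orientation: [[0.921, -0.389, -0.018], [-0.389, -0.921, 0.011], [-0.021, -0.003, -1.0]]
ft_force: [-1.3, -0.1, 0.4]
grip_width: 0.0079
t 31.4 pos [ 0.5569 -0.3238  0.3905] yyaw -112.92 z [-0.018  0.011 -1.   ] w 0.0079 F [-1.3 -0.1  0.4] J6 76.9
shift cm [ 0.42 -0.02 -0.96]
az 0.001
rotvec [-0.003  0.021  0.001]
```

```bash
python3 -m crank '[{"dx":0.2,"dy":0,"dz":-0.1,"ax":-0.003,"ay":0.01,"az":0},{"dx":0.2,"dy":0,"dz":0,"ax":0,"ay":0.01,"az":0},{"dx":0,"dy":0,"dz":0,"ax":0,"ay":0,"az":0},{"dx":0,"dy":0,"dz":0,"ax":0,"ay":0,"az":0}]'
python3 to.py .561 -.3253 .366 -113
python3 - <<'E'
from h import *
w=snap('wrist','w6.png'); b=snap('scene','s6.png'); print('mouth pred',proj(w,(.565,-.327,.169)))
t=cv2.resize(w['color'][100:300,200:440],None,fx=1.667,fy=1.667);s=cv2.resize(b['color'][70:170,170:290],None,fx=3.333,fy=3.333)[:333]
n=min(len(t),len(s));cv2.imwrite('pics/c6.png',np.hstack([t[:n],s[:n]])[:,:,::-1])
E
```

```text
time_s: 31.73
ee_pos: [0.5601, -0.3242, 0.3891]
orientation: [[0.921, -0.388, -0.002], [-0.388, -0.921, 0.002], [-0.003, -0.001, -1.0]]
ft_force: [-0.6, 0.1, 0.1]
grip_width: 0.0078
t 31.73 pos [ 0.5601 -0.3242  0.3891] yyaw -112.86 z [-0.002  0.002 -1.   ] w 0.0078 F [-0.6  0.1  0.1] J6 76.9
shift cm [0.14 0.07 2.31]
az 0.002
rotvec [-0.001  0.003  0.002]
mouth pred [322.86724639 218.52216754]
```

View pics/c6.png

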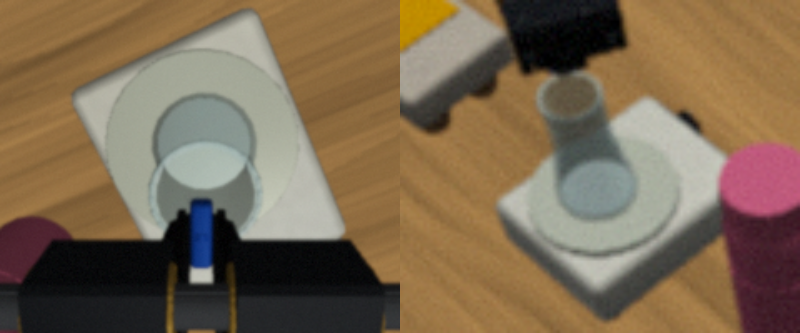

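The ring centre in the wrist view is (323.6,218.2), within 1 px of the prediction, and the bar is aligned with the mouth's middle (crop u=202 against 206). I lower to just above the mouth.

```bash
python3 -m crank '[{"dx":0.1,"dy":0.1,"dz":0.5,"ax":0,"ay":0.003,"az":0},{"dx":0,"dy":0.05,"dz":0.7,"ax":0,"ay":0,"az":0},{"dx":0,"dy":0,"dz":0.6,"ax":0,"ay":0,"az":0},{"dx":0,"dy":0,"dz":0.2,"ax":0,"ay":0,"az":0},{"dx":0,"dy":0,"dz":0,"ax":0,"ay":0,"az":0},{"dx":0,"dy":0,"dz":0,"ax":0,"ay":0,"az":0}]'
python3 to.py .561 -.325 .366 -113
```

```text
time_s: 32.33
ee_pos: [0.5602, -0.3252, 0.3675]
orientation: [[0.922, -0.388, 0.001], [-0.388, -0.922, 0.0], [0.001, -0.001, -1.0]]
ft_force: [0.6, 0.5, -0.8]
grip_width: 0.0078
t 32.33 pos [ 0.5602 -0.3252  0.3675] yyaw -112.8 z [ 0.001  0.    -1.   ] w 0.0078 F [ 0.6  0.5 -0.8] J6 76.8
shift cm [ 0.06 -0.04  0.15]
az 0.004
rotvec [-0.001 -0.001  0.004]
```

Release, rise, and check inside the flask.

```bash
python3 -m crank '[{"dx":0,"dy":0,"dz":0,"ax":0,"ay":0,"az":0},{"dx":0,"dy":0,"dz":0,"ax":0,"ay":0,"az":0},{"dx":0,"dy":0,"dz":0,"ax":0,"ay":0,"az":0},{"dx":0,"dy":0,"dz":0,"ax":0,"ay":0,"az":0},{"dx":0,"dy":0,"dz":0,"ax":0,"ay":0,"az":0},{"dx":0,"dy":0,"dz":-1,"ax":0,"ay":0,"az":0},{"dx":0,"dy":0,"dz":-1.5,"ax":0,"ay":0,"az":0},{"dx":0,"dy":0,"dz":-1.5,"ax":0,"ay":0,"az":0},{"dx":0,"dy":0,"dz":-1.2,"ax":0,"ay":0,"az":0},{"dx":0,"dy":0,"dz":0,"ax":0,"ay":0,"az":0}]' 0.35
python3 to.py .454 .333 .425 -11
python3 - <<'E'
from h import *
w=snap('wrist','w7.png'); b=snap('scene','s7.png')
t=cv2.resize(w['color'][100:300,200:440],None,fx=1.667,fy=1.667);s=cv2.resize(b['color'][70:170,170:290],None,fx=3.333,fy=3.333)[:333]
n=min(len(t),len(s));cv2.imwrite('pics/c7.png',np.hstack([t[:n],s[:n]])[:,:,::-1])
E
```

```text
time_s: 33.17
ee_pos: [0.5602, -0.3253, 0.4245]
orientation: [[0.922, -0.388, 0.001], [-0.388, -0.922, -0.0], [0.001, -0.0, -1.0]]
ft_force: [0.4, -0.2, 0.5]
grip_width: 0.0334
t 33.17 pos [ 0.5602 -0.3253  0.4245] yyaw -112.8 z [ 0.001 -0.    -1.   ] w 0.0334 F [ 0.4 -0.2  0.5] J6 76.8
shift cm [-35.31 -56.56  -0.07]
az -1.777
rotvec [ 1.000e-03 -1.000e-03 -1.777e+00]
```

View pics/c7.png

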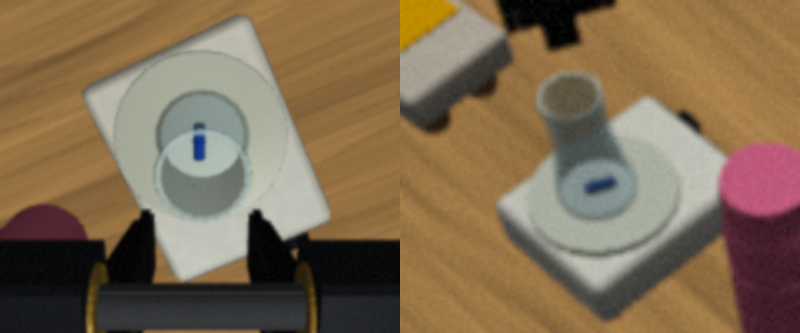

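The bar lies on the flask's floor (crop (199,142) and (600,185)) and the flask stands centred. Now I turn the wrist back and fetch the red bottle.

```bash
python3 -m crank '[{"dx":0,"dy":0,"dz":-0.2,"ax":0,"ay":0,"az":-0.12},{"dx":0,"dy":0,"dz":-0.2,"ax":0,"ay":0,"az":-0.12},{"dx":0,"dy":0,"dz":-0.2,"ax":0,"ay":0,"az":-0.12},{"dx":0,"dy":0,"dz":-0.2,"ax":0,"ay":0,"az":-0.12},{"dx":0,"dy":0,"dz":-0.2,"ax":0,"ay":0,"az":-0.12},{"dx":0,"dy":0,"dz":-0.2,"ax":0,"ay":0,"az":-0.12},{"dx":0,"dy":0,"dz":-0.2,"ax":0,"ay":0,"az":-0.12},{"dx":0,"dy":0,"dz":-0.2,"ax":0,"ay":0,"az":-0.12},{"dx":0,"dy":0,"dz":-0.2,"ax":0,"ay":0,"az":-0.12},{"dx":0,"dy":0,"dz":-0.2,"ax":0,"ay":0,"az":-0.12},{"dx":0,"dy":0,"dz":-0.2,"ax":0,"ay":0,"az":-0.12},{"dx":0,"dy":0,"dz":-0.2,"ax":0,"ay":0,"az":-0.12}]' 1
python3 -m crank '[{"dx":0,"dy":0,"dz":-0.2,"ax":0,"ay":0,"az":-0.12},{"dx":0,"dy":0,"dz":-0.2,"ax":0,"ay":0,"az":-0.12},{"dx":0,"dy":0,"dz":0,"ax":0,"ay":0,"az":-0.03},{"dx":0,"dy":0,"dz":0,"ax":0,"ay":0,"az":0}]'
python3 to.py .454 .333 .42 -11
```

```text
time_s: 34.27
ee_pos: [0.5595, -0.3249, 0.4352]
orientation: [[0.457, 0.889, -0.015], [0.889, -0.457, 0.012], [0.004, -0.019, -1.0]]
ft_force: [0.2, -0.8, -0.6]
grip_width: 0.0947
time_s: 34.6
ee_pos: [0.5594, -0.3249, 0.4357]
orientation: [[0.185, 0.983, -0.019], [0.983, -0.184, 0.015], [0.011, -0.022, -1.0]]
ft_force: [-0.1, -0.4, -0.3]
grip_width: 0.0951
t 34.6 pos [ 0.5594 -0.3249  0.4357] yyaw -10.62 z [-0.019  0.015 -1.   ] w 0.0951 F [-0.1 -0.4 -0.3] J6 -25.4
shift cm [ 62.69 -22.45   2.76]
az 0.007
rotvec [-0.022 -0.011  0.006]
```

```bash
python3 -m crank '[{"dx":2,"dy":-0.7,"dz":0,"ax":-0.01,"ay":-0.005,"az":0.005},{"dx":3.5,"dy":-1.2,"dz":0,"ax":-0.01,"ay":-0.005,"az":0},{"dx":3.5,"dy":-1.2,"dz":0,"ax":0,"ay":0,"az":0},{"dx":3.5,"dy":-1.2,"dz":0,"ax":0,"ay":0,"az":0},{"dx":3.5,"dy":-1.2,"dz":0,"ax":0,"ay":0,"az":0},{"dx":3.5,"dy":-1.2,"dz":0,"ax":0,"ay":0,"az":0},{"dx":3.5,"dy":-1.2,"dz":0,"ax":0,"ay":0,"az":0},{"dx":3.5,"dy":-1.2,"dz":0,"ax":0,"ay":0,"az":0},{"dx":3.5,"dy":-1.2,"dz":0,"ax":0,"ay":0,"az":0},{"dx":3.5,"dy":-1.2,"dz":0,"ax":0,"ay":0,"az":0},{"dx":3.5,"dy":-1.2,"dz":0,"ax":0,"ay":0,"az":0},{"dx":3.5,"dy":-1.2,"dz":0,"ax":0,"ay":0,"az":0}]'
python3 to.py .454 .333 .42 -11
```

```text
time_s: 35.6
ee_pos: [0.5003, 0.1109, 0.4288]
orientation: [[0.221, 0.975, -0.011], [0.975, -0.221, 0.004], [0.001, -0.012, -1.0]]
ft_force: [0.4, 0.5, 0.5]
grip_width: 0.0948
t 35.6 pos [0.5003 0.1109 0.4288] yyaw -12.77 z [-0.011  0.004 -1.   ] w 0.0948 F [0.4 0.5 0.5] J6 17.7
shift cm [20.64 -9.41  1.02]
az -0.031
rotvec [-0.012 -0.001 -0.031]
```

```bash
python3 -m crank '[{"dx":3,"dy":-1.4,"dz":0,"ax":-0.006,"ay":0,"az":-0.01},{"dx":3,"dy":-1.4,"dz":0,"ax":-0.006,"ay":0,"az":-0.01},{"dx":3,"dy":-1.4,"dz":0,"ax":0,"ay":0,"az":-0.01},{"dx":3,"dy":-1.4,"dz":0,"ax":0,"ay":0,"az":0},{"dx":3,"dy":-1.3,"dz":0,"ax":0,"ay":0,"az":0},{"dx":2,"dy":-1,"dz":0,"ax":0,"ay":0,"az":0},{"dx":1,"dy":-0.5,"dz":0,"ax":0,"ay":0,"az":0},{"dx":0,"dy":0,"dz":0,"ax":0,"ay":0,"az":0},{"dx":0,"dy":0,"dz":0,"ax":0,"ay":0,"az":0}]'
python3 to.py .454 .333 .42 -11
```

```text
time_s: 36.35
ee_pos: [0.4482, 0.3201, 0.4245]
orientation: [[0.198, 0.98, -0.005], [0.98, -0.198, -0.001], [-0.002, -0.005, -1.0]]
ft_force: [-0.1, 0.4, 0.5]
grip_width: 0.0955
t 36.35 pos [0.4482 0.3201 0.4245] yyaw -11.41 z [-0.005 -0.001 -1.   ] w 0.0955 F [-0.1  0.4  0.5] J6 40.0
shift cm [1.38 0.32 0.44]
az -0.007
rotvec [-0.005  0.002 -0.007]
```

```bash
python3 -m crank '[{"dx":0.7,"dy":0.2,"dz":0.2,"ax":-0.005,"ay":0.002,"az":-0.006},{"dx":0.6,"dy":0.1,"dz":0,"ax":0,"ay":0,"az":0},{"dx":0,"dy":0,"dz":0,"ax":0,"ay":0,"az":0},{"dx":0,"dy":0,"dz":0,"ax":0,"ay":0,"az":0}]'
python3 to.py .454 .333 .349 -11
python3 - <<'E'
from m import *
c=snap('wrist','w8.png'); m,ce,a=comp(masks(c)['red'],(320,212)); ct=max(cv2.findContours(m,0,1)[0],key=cv2.contourArea)
(u,v),r=cv2.minEnclosingCircle(ct); print(a,(u,v,r),ray(c,u,v,.182).round(4))
E
```

```text
time_s: 36.68
ee_pos: [0.4554, 0.3309, 0.4216]
orientation: [[0.196, 0.981, -0.0], [0.981, -0.196, -0.0], [-0.0, -0.0, -1.0]]
ft_force: [-0.2, 0.4, 0.3]
grip_width: 0.095
t 36.68 pos [0.4554 0.3309 0.4216] yyaw -11.3 z [-0. -0. -1.] w 0.095 F [-0.2  0.4  0.3] J6 40.6
shift cm [ 0.19 -0.18  7.26]
az -0.005
rotvec [-0.     0.    -0.005]
5472 (316.20513916015625, 211.38461303710938, 42.88676452636719) [0.4537 0.3376 0.182 ]
```

```bash
python3 -m crank '[{"dx":0.2,"dy":-0.2,"dz":1,"ax":0,"ay":0,"az":-0.005},{"dx":0.1,"dy":0,"dz":1.5,"ax":0,"ay":0,"az":0},{"dx":0,"dy":0,"dz":1.5,"ax":0,"ay":0,"az":0},{"dx":0,"dy":0,"dz":1.4,"ax":0,"ay":0,"az":0},{"dx":0,"dy":0,"dz":0.8,"ax":0,"ay":0,"az":0},{"dx":0,"dy":0,"dz":0.4,"ax":0,"ay":0,"az":0},{"dx":0,"dy":0,"dz":0,"ax":0,"ay":0,"az":0},{"dx":0,"dy":0,"dz":0,"ax":0,"ay":0,"az":0}]'
python3 to.py .4537 .3345 .349 -11
```

```text
time_s: 37.4
ee_pos: [0.454, 0.3325, 0.3507]
orientation: [[0.193, 0.981, 0.0], [0.981, -0.193, -0.0], [-0.0, 0.0, -1.0]]
ft_force: [0.5, 0.5, 0.8]
grip_width: 0.095
t 37.4 pos [0.454  0.3325 0.3507] yyaw -11.13 z [ 0. -0. -1.] w 0.095 F [0.5 0.5 0.8] J6 40.6
shift cm [ 0.19 -0.07  0.17]
az -0.002
rotvec [ 0.     0.    -0.002]
```

```bash
python3 -m crank '[{"dx":0.15,"dy":-0.05,"dz":0.15,"ax":0,"ay":0,"az":0},{"dx":0,"dy":0,"dz":0,"ax":0,"ay":0,"az":0}]'
python3 -m crank '[{"dx":0,"dy":0,"dz":0,"ax":0,"ay":0,"az":0},{"dx":0,"dy":0,"dz":0,"ax":0,"ay":0,"az":0},{"dx":0,"dy":0,"dz":0,"ax":0,"ay":0,"az":0},{"dx":0,"dy":0,"dz":0,"ax":0,"ay":0,"az":0},{"dx":0,"dy":0,"dz":0,"ax":0,"ay":0,"az":0},{"dx":0,"dy":0,"dz":0,"ax":0,"ay":0,"az":0},{"dx":0,"dy":0,"dz":0,"ax":0,"ay":0,"az":0}]' 0.6 25
python3 to.py
python3 -m crank '[{"dx":0,"dy":0,"dz":-0.5,"ax":0,"ay":0,"az":0},{"dx":0,"dy":0,"dz":-1,"ax":0,"ay":0,"az":0},{"dx":0,"dy":0,"dz":-1,"ax":0,"ay":0,"az":0},{"dx":0,"dy":0,"dz":-1,"ax":0,"ay":0,"az":0},{"dx":0,"dy":0,"dz":-0.8,"ax":0,"ay":0,"az":0},{"dx":0,"dy":0,"dz":-0.3,"ax":0,"ay":0,"az":0},{"dx":0,"dy":0,"dz":0,"ax":0,"ay":0,"az":0}]'
python3 to.py .6035 .0175 .39 -11
```

```text
time_s: 37.57
ee_pos: [0.454, 0.3342, 0.35]
orientation: [[0.193, 0.981, 0.001], [0.981, -0.193, 0.001], [0.001, 0.001, -1.0]]
ft_force: [0.8, 0.6, 0.3]
grip_width: 0.0952
time_s: 38.15
ee_pos: [0.4539, 0.3344, 0.3517]
orientation: [[0.193, 0.981, 0.004], [0.981, -0.193, 0.002], [0.003, 0.003, -1.0]]
ft_force: [0.2, -0.1, 0.2]
grip_width: 0.0657
t 38.15 pos [0.4539 0.3344 0.3517] yyaw -11.13 z [ 0.004  0.002 -1.   ] w 0.0657 F [ 0.2 -0.1  0.2] J6 40.8
time_s: 38.73
ee_pos: [0.4535, 0.3341, 0.4026]
orientation: [[0.193, 0.981, 0.003], [0.981, -0.193, 0.001], [0.002, 0.003, -1.0]]
ft_force: [-0.3, -0.4, -2.4]
grip_width: 0.0652
t 38.73 pos [0.4535 0.3341 0.4026] yyaw -11.13 z [ 0.003  0.001 -1.   ] w 0.0652 F [-0.3 -0.4 -2.4] J6 40.8
shift cm [-28.17  20.82   1.26]
az -0.002
rotvec [ 0.003 -0.002 -0.002]
```

```bash
python3 -m crank '[{"dx":-1,"dy":0.8,"dz":0,"ax":0.003,"ay":-0.002,"az":0},{"dx":-2,"dy":1.5,"dz":0,"ax":0,"ay":0,"az":0},{"dx":-2.9,"dy":2.1,"dz":0,"ax":0,"ay":0,"az":0},{"dx":-2.9,"dy":2.1,"dz":0,"ax":0,"ay":0,"az":0},{"dx":-2.9,"dy":2.1,"dz":0,"ax":0,"ay":0,"az":0},{"dx":-2.9,"dy":2.1,"dz":0,"ax":0,"ay":0,"az":0},{"dx":-2.9,"dy":2.1,"dz":0,"ax":0,"ay":0,"az":0},{"dx":-2.9,"dy":2.1,"dz":0,"ax":0,"ay":0,"az":0},{"dx":-2.9,"dy":2.1,"dz":0,"ax":0,"ay":0,"az":0},{"dx":-2.2,"dy":1.6,"dz":0,"ax":0,"ay":0,"az":0},{"dx":-1,"dy":0.8,"dz":0,"ax":0,"ay":0,"az":0},{"dx":0,"dy":0,"dz":0,"ax":0,"ay":0,"az":0}]'
python3 to.py .6035 .0175 .37 -11
```

```text
time_s: 39.73
ee_pos: [0.5988, 0.0167, 0.3987]
orientation: [[0.189, 0.982, -0.007], [0.982, -0.189, -0.001], [-0.002, -0.006, -1.0]]
ft_force: [-0.2, -0.2, -4.0]
grip_width: 0.0655
t 39.73 pos [0.5988 0.0167 0.3987] yyaw -10.92 z [-0.007 -0.001 -1.   ] w 0.0655 F [-0.2 -0.2 -4. ] J6 6.3
shift cm [0.18 0.47 2.87]
az 0.001
rotvec [-0.006  0.002  0.001]
```

```bash
python3 -m crank '[{"dx":0,"dy":0.2,"dz":0.5,"ax":-0.006,"ay":0.002,"az":0},{"dx":0,"dy":0.2,"dz":0.9,"ax":0,"ay":0,"az":0},{"dx":0,"dy":0,"dz":0.9,"ax":0,"ay":0,"az":0},{"dx":0,"dy":0,"dz":0.4,"ax":0,"ay":0,"az":0},{"dx":0,"dy":0,"dz":0,"ax":0,"ay":0,"az":0},{"dx":0,"dy":0,"dz":0,"ax":0,"ay":0,"az":0}]'
python3 to.py .6035 .0175 .352 -11
```

```text
time_s: 40.23
ee_pos: [0.6012, 0.0194, 0.367]
orientation: [[0.187, 0.982, -0.004], [0.982, -0.187, 0.001], [0.0, -0.004, -1.0]]
ft_force: [-0.2, -0.1, -2.9]
grip_width: 0.0652
t 40.23 pos [0.6012 0.0194 0.367 ] yyaw -10.75 z [-0.004  0.001 -1.   ] w 0.0652 F [-0.2 -0.1 -2.9] J6 6.3
shift cm [-0.14  0.27  1.5 ]
az 0.004
rotvec [-0.004 -0.     0.004]
```

```bash
python3 -m crank '[{"dx":-0.1,"dy":0.25,"dz":0.3,"ax":-0.004,"ay":0,"az":0.004},{"dx":0,"dy":0,"dz":0.5,"ax":0,"ay":0,"az":0},{"dx":0,"dy":0,"dz":0.4,"ax":0,"ay":0,"az":0},{"dx":0,"dy":0,"dz":0.15,"ax":0,"ay":0,"az":0},{"dx":0,"dy":0,"dz":0,"ax":0,"ay":0,"az":0},{"dx":0,"dy":0,"dz":0,"ax":0,"ay":0,"az":0}]'
python3 to.py .6035 .0175 .352 -11
```

```text
time_s: 40.73
ee_pos: [0.6035, 0.0193, 0.3526]
orientation: [[0.189, 0.982, 0.001], [0.982, -0.189, 0.0], [0.0, 0.001, -1.0]]
ft_force: [-0.2, 0.5, -3.0]
grip_width: 0.0658
t 40.73 pos [0.6035 0.0193 0.3526] yyaw -10.88 z [ 0.001  0.    -1.   ] w 0.0658 F [-0.2  0.5 -3. ] J6 6.4
shift cm [-0.17  0.03  0.06]
az 0.002
rotvec [ 0.001 -0.     0.002]
```

```bash
python3 -m crank '[{"dx":-0.1,"dy":0,"dz":0.15,"ax":0,"ay":0,"az":0},{"dx":0,"dy":0,"dz":0.15,"ax":0,"ay":0,"az":0},{"dx":0,"dy":0,"dz":0.15,"ax":0,"ay":0,"az":0},{"dx":0,"dy":0,"dz":0,"ax":0,"ay":0,"az":0}]'
python3 to.py
python3 -m crank '[{"dx":0,"dy":0,"dz":0.1,"ax":0,"ay":0,"az":0},{"dx":0,"dy":0,"dz":0.1,"ax":0,"ay":0,"az":0},{"dx":0,"dy":0,"dz":0,"ax":0,"ay":0,"az":0}]'
python3 to.py
```

```text
time_s: 41.07
ee_pos: [0.6029, 0.0182, 0.3523]
orientation: [[0.189, 0.982, 0.004], [0.982, -0.189, 0.0], [0.001, 0.004, -1.0]]
ft_force: [-0.2, -0.3, -3.8]
grip_width: 0.0654
t 41.07 pos [0.6029 0.0182 0.3523] yyaw -10.9 z [ 0.004  0.    -1.   ] w 0.0654 F [-0.2 -0.3 -3.8] J6 6.3
time_s: 41.32
ee_pos: [0.6028, 0.018, 0.3518]
orientation: [[0.189, 0.982, 0.006], [0.982, -0.189, 0.0], [0.001, 0.006, -1.0]]
ft_force: [-0.2, 0.4, -2.8]
grip_width: 0.0656
t 41.32 pos [0.6028 0.018  0.3518] yyaw -10.91 z [ 0.006  0.    -1.   ] w 0.0656 F [-0.2  0.4 -2.8] J6 6.3
```

```bash
python3 -m crank '[{"dx":0,"dy":0,"dz":0.3,"ax":0.005,"ay":0,"az":0},{"dx":0,"dy":0,"dz":0.3,"ax":0,"ay":0,"az":0},{"dx":0,"dy":0,"dz":0.1,"ax":0,"ay":0,"az":0}]'
python3 to.py
```

```text
time_s: 41.57
ee_pos: [0.603, 0.0179, 0.351]
orientation: [[0.189, 0.982, 0.008], [0.982, -0.189, 0.001], [0.002, 0.008, -1.0]]
ft_force: [0.4, 0.4, -3.9]
grip_width: 0.0662
t 41.57 pos [0.603  0.0179 0.351 ] yyaw -10.9 z [ 0.008  0.001 -1.   ] w 0.0662 F [ 0.4  0.4 -3.9] J6 6.3
```

```bash
python3 -m crank '[{"dx":0,"dy":0,"dz":0.4,"ax":0.008,"ay":0,"az":0},{"dx":0,"dy":0,"dz":0.3,"ax":0.004,"ay":0,"az":0},{"dx":0,"dy":0,"dz":0,"ax":0,"ay":0,"az":0}]'
python3 to.py
```

```text
time_s: 41.82
ee_pos: [0.6035, 0.0179, 0.3505]
orientation: [[0.189, 0.982, 0.005], [0.982, -0.189, 0.002], [0.003, 0.005, -1.0]]
ft_force: [-0.4, -0.0, -3.5]
grip_width: 0.0657
t 41.82 pos [0.6035 0.0179 0.3505] yyaw -10.87 z [ 0.005  0.002 -1.   ] w 0.0657 F [-0.4 -0.  -3.5] J6 6.2
```

```bash
python3 -m crank '[{"dx":0,"dy":0,"dz":0.5,"ax":0.005,"ay":0,"az":0},{"dx":0,"dy":0,"dz":0.5,"ax":0,"ay":0,"az":0},{"dx":0,"dy":0,"dz":0.2,"ax":0,"ay":0,"az":0}]'
python3 to.py
```

```text
time_s: 42.07
ee_pos: [0.604, 0.018, 0.3455]
orientation: [[0.188, 0.982, 0.009], [0.982, -0.188, 0.003], [0.004, 0.009, -1.0]]
ft_force: [-7.6, 1.2, 14.8]
grip_width: 0.0663
t 42.07 pos [0.604  0.018  0.3455] yyaw -10.85 z [ 0.009  0.003 -1.   ] w 0.0663 F [-7.6  1.2 14.8] J6 6.1
```

Contact is felt, so I release and rise.

```bash
python3 -m crank '[{"dx":0,"dy":0,"dz":-0.1,"ax":0,"ay":0,"az":0},{"dx":0,"dy":0,"dz":0,"ax":0,"ay":0,"az":0},{"dx":0,"dy":0,"dz":0,"ax":0,"ay":0,"az":0},{"dx":0,"dy":0,"dz":0,"ax":0,"ay":0,"az":0},{"dx":0,"dy":0,"dz":0,"ax":0,"ay":0,"az":0},{"dx":0,"dy":0,"dz":-0.5,"ax":0,"ay":0,"az":0},{"dx":0,"dy":0,"dz":-1.5,"ax":0,"ay":0,"az":0},{"dx":0,"dy":0,"dz":-2,"ax":0,"ay":0,"az":0},{"dx":0,"dy":0,"dz":-2,"ax":0,"ay":0,"az":0},{"dx":0,"dy":0,"dz":-1,"ax":0,"ay":0,"az":0},{"dx":0,"dy":0,"dz":-0.3,"ax":0,"ay":0,"az":0},{"dx":0,"dy":0,"dz":0,"ax":0,"ay":0,"az":0}]' 1
python3 - <<'E'
from m import *
c=snap('wrist','w9.png'); m,ce,a=comp(masks(c)['red'],(320,212)); ct=max(cv2.findContours(m,0,1)[0],key=cv2.contourArea)
(u,v),r=cv2.minEnclosingCircle(ct); print(a,(u,v,r),ray(c,u,v,.182).round(4))
E
python3 to.py .5902 .344 .42 -11
```

```text
time_s: 43.07
ee_pos: [0.604, 0.0175, 0.4198]
orientation: [[0.189, 0.982, 0.005], [0.982, -0.189, 0.003], [0.004, 0.004, -1.0]]
ft_force: [0.6, -0.6, -0.1]
grip_width: 0.0954
5439 (319.0, 217.5833282470703, 42.67335891723633) [0.6047 0.0204 0.182 ]
t 43.12 pos [0.604  0.0175 0.4194] yyaw -10.87 z [ 0.004  0.003 -1.   ] w 0.0951 F [ 0.6  0.3 -0.1] J6 6.1
shift cm [ 3.181e+01 -7.510e+00  3.000e-02]
az 0.002
rotvec [ 0.004 -0.004  0.002]
```

Red is back within about 1 mm by the same camera. Now the yellow one.

```bash
python3 -m crank '[{"dx":1.5,"dy":-0.4,"dz":0,"ax":0.004,"ay":-0.004,"az":0},{"dx":3,"dy":-0.7,"dz":0,"ax":0,"ay":0,"az":0},{"dx":3.2,"dy":-0.8,"dz":0,"ax":0,"ay":0,"az":0},{"dx":3.2,"dy":-0.8,"dz":0,"ax":0,"ay":0,"az":0},{"dx":3.2,"dy":-0.8,"dz":0,"ax":0,"ay":0,"az":0},{"dx":3.2,"dy":-0.8,"dz":0,"ax":0,"ay":0,"az":0},{"dx":3.2,"dy":-0.8,"dz":0,"ax":0,"ay":0,"az":0},{"dx":3.2,"dy":-0.8,"dz":0,"ax":0,"ay":0,"az":0},{"dx":3,"dy":-0.7,"dz":0,"ax":0,"ay":0,"az":0},{"dx":2.5,"dy":-0.6,"dz":0,"ax":0,"ay":0,"az":0},{"dx":1,"dy":-0.2,"dz":0,"ax":0,"ay":0,"az":0},{"dx":0,"dy":0,"dz":0,"ax":0,"ay":0,"az":0}]'
python3 to.py .5902 .344 .42 -11
```

```text
time_s: 44.12
ee_pos: [0.5876, 0.3409, 0.4031]
orientation: [[0.193, 0.981, -0.019], [0.981, -0.193, -0.006], [-0.009, -0.018, -1.0]]
ft_force: [-0.4, -1.0, -0.3]
grip_width: 0.0951
t 44.12 pos [0.5876 0.3409 0.4031] yyaw -11.12 z [-0.019 -0.006 -1.   ] w 0.0951 F [-0.4 -1.  -0.3] J6 35.6
shift cm [ 0.34  0.17 -1.7 ]
az -0.002
rotvec [-0.018  0.009 -0.002]
```

```bash
python3 -m crank '[{"dx":0.2,"dy":0.1,"dz":-0.3,"ax":-0.009,"ay":0.005,"az":0},{"dx":0.1,"dy":0.1,"dz":0,"ax":-0.009,"ay":0.004,"az":0},{"dx":0,"dy":0,"dz":0,"ax":0,"ay":0,"az":0},{"dx":0,"dy":0,"dz":0,"ax":0,"ay":0,"az":0}]'
python3 to.py .5902 .344 .346 -11
python3 - <<'E'
from m import *
c=snap('wrist','w10.png'); m,ce,a=comp(masks(c)['yel'],(320,212)); ct=max(cv2.findContours(m,0,1)[0],key=cv2.contourArea)
(u,v),r=cv2.minEnclosingCircle(ct); print(a,(u,v,r),ray(c,u,v,.182).round(4))
c=dict(np.load('pics/w0.png.npz')); m,ce,a=comp(masks(c)['yel'],(320,212)); ct=max(cv2.findContours(m,0,1)[0],key=cv2.contourArea)
(u,v),r=cv2.minEnclosingCircle(ct); print('start',a,(u,v,r),ray(c,u,v,.182).round(4))
E
```

```text
time_s: 44.45
ee_pos: [0.5912, 0.3404, 0.4043]
orientation: [[0.195, 0.981, -0.0], [0.981, -0.195, -0.002], [-0.002, 0.0, -1.0]]
ft_force: [-0.2, -0.5, -0.2]
grip_width: 0.095
t 44.45 pos [0.5912 0.3404 0.4043] yyaw -11.22 z [-0.    -0.002 -1.   ] w 0.095 F [-0.2 -0.5 -0.2] J6 35.6
shift cm [ 0.34 -0.17  5.83]
az -0.004
rotvec [ 0.     0.002 -0.004]
6498 (318.0, 216.5, 46.60750198364258) [0.5912 0.3481 0.182 ]
start 5578 (320.3530578613281, 210.90501403808594, 42.789451599121094) [0.619  0.0959 0.182 ]
```

```bash
python3 -m crank '[{"dx":0.3,"dy":-0.2,"dz":0.8,"ax":0,"ay":0.002,"az":-0.004},{"dx":0.1,"dy":0,"dz":1.3,"ax":0,"ay":0,"az":0},{"dx":0,"dy":0,"dz":1.4,"ax":0,"ay":0,"az":0},{"dx":0,"dy":0,"dz":1.2,"ax":0,"ay":0,"az":0},{"dx":0,"dy":0,"dz":0.5,"ax":0,"ay":0,"az":0},{"dx":0,"dy":0,"dz":0.2,"ax":0,"ay":0,"az":0},{"dx":0,"dy":0,"dz":0,"ax":0,"ay":0,"az":0},{"dx":0,"dy":0,"dz":0,"ax":0,"ay":0,"az":0}]'
python3 to.py .590 .345 .346 -11
```

```text
time_s: 45.17
ee_pos: [0.5906, 0.3415, 0.3477]
orientation: [[0.195, 0.981, 0.002], [0.981, -0.195, 0.002], [0.002, 0.001, -1.0]]
ft_force: [-0.1, -0.8, 0.3]
grip_width: 0.0952
t 45.17 pos [0.5906 0.3415 0.3477] yyaw -11.22 z [ 0.002  0.002 -1.   ] w 0.0952 F [-0.1 -0.8  0.3] J6 35.7
shift cm [ 0.33 -0.13  0.17]
az -0.004
rotvec [ 0.001 -0.002 -0.004]
```

```bash
python3 -m crank '[{"dx":0.3,"dy":-0.1,"dz":0.2,"ax":0,"ay":-0.002,"az":-0.004},{"dx":0,"dy":0,"dz":0,"ax":0,"ay":0,"az":0}]'
python3 -m crank '[{"dx":0,"dy":0,"dz":0,"ax":0,"ay":0,"az":0},{"dx":0,"dy":0,"dz":0,"ax":0,"ay":0,"az":0},{"dx":0,"dy":0,"dz":0,"ax":0,"ay":0,"az":0},{"dx":0,"dy":0,"dz":0,"ax":0,"ay":0,"az":0},{"dx":0,"dy":0,"dz":0,"ax":0,"ay":0,"az":0},{"dx":0,"dy":0,"dz":0,"ax":0,"ay":0,"az":0},{"dx":0,"dy":0,"dz":0,"ax":0,"ay":0,"az":0}]' 0.6 25
python3 to.py
python3 -m crank '[{"dx":0,"dy":0,"dz":-0.5,"ax":0,"ay":0,"az":0},{"dx":0,"dy":0,"dz":-1,"ax":0,"ay":0,"az":0},{"dx":0,"dy":0,"dz":-1,"ax":0,"ay":0,"az":0},{"dx":0,"dy":0,"dz":-1,"ax":0,"ay":0,"az":0},{"dx":0,"dy":0,"dz":-0.8,"ax":0,"ay":0,"az":0},{"dx":0,"dy":0,"dz":-0.3,"ax":0,"ay":0,"az":0},{"dx":0,"dy":0,"dz":0,"ax":0,"ay":0,"az":0}]'
python3 to.py .618 .0935 .39 -11
```

```text
time_s: 45.33
ee_pos: [0.5903, 0.3448, 0.3467]
orientation: [[0.19, 0.982, 0.003], [0.982, -0.19, 0.0], [0.001, 0.003, -1.0]]
ft_force: [-0.3, 0.0, -0.8]
grip_width: 0.0945
time_s: 45.92
ee_pos: [0.5902, 0.3452, 0.3481]
orientation: [[0.19, 0.982, 0.005], [0.982, -0.19, 0.001], [0.002, 0.005, -1.0]]
ft_force: [-0.8, 0.6, -0.8]
grip_width: 0.0656
t 45.92 pos [0.5902 0.3452 0.3481] yyaw -10.95 z [ 0.005  0.001 -1.   ] w 0.0656 F [-0.8  0.6 -0.8] J6 35.8
time_s: 46.5
ee_pos: [0.5899, 0.345, 0.3995]
orientation: [[0.19, 0.982, 0.005], [0.982, -0.19, 0.001], [0.002, 0.004, -1.0]]
ft_force: [-0.0, -0.0, -2.5]
grip_width: 0.0654
t 46.5 pos [0.5899 0.345  0.3995] yyaw -10.96 z [ 0.005  0.001 -1.   ] w 0.0654 F [-0.  -0.  -2.5] J6 35.8
shift cm [-24.16   7.53   0.94]
az 0.001
rotvec [ 0.004 -0.002  0.001]
```

```bash
python3 -m crank '[{"dx":-1,"dy":0.3,"dz":0,"ax":0.004,"ay":0,"az":0},{"dx":-2,"dy":0.6,"dz":0,"ax":0,"ay":0,"az":0},{"dx":-2.4,"dy":0.8,"dz":0,"ax":0,"ay":0,"az":0},{"dx":-2.4,"dy":0.8,"dz":0,"ax":0,"ay":0,"az":0},{"dx":-2.4,"dy":0.8,"dz":0,"ax":0,"ay":0,"az":0},{"dx":-2.4,"dy":0.8,"dz":0,"ax":0,"ay":0,"az":0},{"dx":-2.4,"dy":0.8,"dz":0,"ax":0,"ay":0,"az":0},{"dx":-2.2,"dy":0.8,"dz":0,"ax":0,"ay":0,"az":0},{"dx":-2,"dy":0.7,"dz":0,"ax":0,"ay":0,"az":0},{"dx":-1.5,"dy":0.4,"dz":0,"ax":0,"ay":0,"az":0},{"dx":-0.5,"dy":0.1,"dz":0,"ax":0,"ay":0,"az":0},{"dx":0,"dy":0,"dz":0,"ax":0,"ay":0,"az":0}]'
python3 to.py .618 .0935 .37 -11
```

```text
time_s: 47.5
ee_pos: [0.6165, 0.1074, 0.3951]
orientation: [[0.189, 0.982, -0.008], [0.982, -0.189, 0.001], [-0.001, -0.008, -1.0]]
ft_force: [-0.0, -0.0, -3.0]
grip_width: 0.0655
t 47.5 pos [0.6165 0.1074 0.3951] yyaw -10.89 z [-0.008  0.001 -1.   ] w 0.0655 F [-0. -0. -3.] J6 14.7
shift cm [-1.33  0.43  2.51]
az 0.002
rotvec [-0.008  0.001  0.002]
```

```bash
python3 -m crank '[{"dx":-0.4,"dy":0.2,"dz":0.3,"ax":-0.008,"ay":0,"az":0},{"dx":-0.5,"dy":0.1,"dz":0.7,"ax":0,"ay":0,"az":0},{"dx":-0.3,"dy":0,"dz":0.8,"ax":0,"ay":0,"az":0},{"dx":0,"dy":0,"dz":0.4,"ax":0,"ay":0,"az":0},{"dx":0,"dy":0,"dz":0,"ax":0,"ay":0,"az":0},{"dx":0,"dy":0,"dz":0,"ax":0,"ay":0,"az":0}]'
python3 to.py .618 .0935 .348 -11
```

```text
time_s: 48.0
ee_pos: [0.6165, 0.0963, 0.3695]
orientation: [[0.187, 0.982, -0.001], [0.982, -0.187, -0.0], [-0.001, -0.001, -1.0]]
ft_force: [-0.5, -0.5, -1.5]
grip_width: 0.0655
t 48.0 pos [0.6165 0.0963 0.3695] yyaw -10.75 z [-0.001 -0.    -1.   ] w 0.0655 F [-0.5 -0.5 -1.5] J6 13.6
shift cm [-0.25  0.21  2.15]
az 0.004
rotvec [-0.001  0.001  0.004]
```

```bash
python3 -m crank '[{"dx":-0.2,"dy":0.2,"dz":0.4,"ax":0,"ay":0,"az":0.004},{"dx":0,"dy":0,"dz":0.6,"ax":0,"ay":0,"az":0},{"dx":0,"dy":0,"dz":0.5,"ax":0,"ay":0,"az":0},{"dx":0,"dy":0,"dz":0.3,"ax":0,"ay":0,"az":0},{"dx":0,"dy":0,"dz":0.1,"ax":0,"ay":0,"az":0},{"dx":0,"dy":0,"dz":0,"ax":0,"ay":0,"az":0}]'
python3 to.py .618 .0935 .347 -11
```

```text
time_s: 48.5
ee_pos: [0.6182, 0.095, 0.3483]
orientation: [[0.189, 0.982, -0.001], [0.982, -0.189, -0.0], [-0.0, -0.001, -1.0]]
ft_force: [0.2, -0.4, -0.0]
grip_width: 0.0657
t 48.5 pos [0.6182 0.095  0.3483] yyaw -10.92 z [-0.001 -0.    -1.   ] w 0.0657 F [ 0.2 -0.4 -0. ] J6 13.6
shift cm [-0.15  0.01  0.13]
az 0.001
rotvec [-0.001  0.     0.001]
```

```bash
python3 -m crank '[{"dx":0,"dy":0,"dz":0.4,"ax":0,"ay":0,"az":0},{"dx":0,"dy":0,"dz":0.3,"ax":0,"ay":0,"az":0}]'
python3 to.py
```

```text
time_s: 48.67
ee_pos: [0.6183, 0.0953, 0.3468]
orientation: [[0.189, 0.982, 0.004], [0.982, -0.189, 0.0], [0.001, 0.004, -1.0]]
ft_force: [-10.3, 0.9, 24.3]
grip_width: 0.0656
t 48.67 pos [0.6183 0.0953 0.3468] yyaw -10.91 z [ 0.004  0.    -1.   ] w 0.0656 F [-10.3   0.9  24.3] J6 13.6
```

```bash
python3 -m crank '[{"dx":0,"dy":0,"dz":-0.1,"ax":0,"ay":0,"az":0},{"dx":0,"dy":0,"dz":0,"ax":0,"ay":0,"az":0},{"dx":0,"dy":0,"dz":0,"ax":0,"ay":0,"az":0},{"dx":0,"dy":0,"dz":0,"ax":0,"ay":0,"az":0},{"dx":0,"dy":0,"dz":0,"ax":0,"ay":0,"az":0},{"dx":0,"dy":0,"dz":-0.5,"ax":0,"ay":0,"az":0},{"dx":0,"dy":0,"dz":-1.5,"ax":0,"ay":0,"az":0},{"dx":0,"dy":0,"dz":-2,"ax":0,"ay":0,"az":0},{"dx":0,"dy":0,"dz":-2,"ax":0,"ay":0,"az":0},{"dx":0,"dy":0,"dz":-1,"ax":0,"ay":0,"az":0},{"dx":0,"dy":0,"dz":-0.3,"ax":0,"ay":0,"az":0},{"dx":0,"dy":0,"dz":0,"ax":0,"ay":0,"az":0}]' 1
python3 - <<'E'
from m import *
c=snap('wrist','w11.png'); m,ce,a=comp(masks(c)['yel'],(320,212)); ct=max(cv2.findContours(m,0,1)[0],key=cv2.contourArea)
(u,v),r=cv2.minEnclosingCircle(ct); print(a,(u,v,r),ray(c,u,v,.182).round(4))
E
python3 -m crank '[{"dx":1.5,"dy":-1.5,"dz":-0.5,"ax":0,"ay":0,"az":0},{"dx":3,"dy":-1.5,"dz":0,"ax":0,"ay":0,"az":0},{"dx":3,"dy":-1.5,"dz":0,"ax":0,"ay":0,"az":0},{"dx":3,"dy":-1.5,"dz":0,"ax":0,"ay":0,"az":0},{"dx":3,"dy":-1.5,"dz":0,"ax":0,"ay":0,"az":0},{"dx":3,"dy":-1.5,"dz":0,"ax":0,"ay":0,"az":0},{"dx":3,"dy":-1.5,"dz":0,"ax":0,"ay":0,"az":0},{"dx":3,"dy":-1.5,"dz":0,"ax":0,"ay":0,"az":0},{"dx":2,"dy":-1,"dz":0,"ax":0,"ay":0,"az":0},{"dx":1,"dy":-0.5,"dz":0,"ax":0,"ay":0,"az":0},{"dx":0,"dy":0,"dz":0,"ax":0,"ay":0,"az":0},{"dx":0,"dy":0,"dz":0,"ax":0,"ay":0,"az":0}]'
python3 - <<'E'
from m import *
b=snap('top','t12.png'); s=snap('scene','s12.png')
for nm,c,o in(('T',b,T),('S',s,S)):
  for k,p in(('red',(.6035,.0175,.18)),('yel',(.618,.093,.18)),('blue',(.565,-.327,.07))):
    for q in (c,o):
      try: m,ce,a=comp(masks(q)[k],proj(q,p)); print(nm,k,ce.round(1),a,ray(q,*ce,.182).round(4))
      except Exception as e: print(nm,k,e)
E
```

```text
time_s: 49.67
ee_pos: [0.618, 0.0952, 0.4258]
orientation: [[0.189, 0.982, 0.005], [0.982, -0.189, 0.0], [0.001, 0.005, -1.0]]
ft_force: [0.5, 0.4, -0.9]
grip_width: 0.0953
5275 (317.6363525390625, 215.34091186523438, 41.89633560180664) [0.6178 0.0976 0.182 ]
time_s: 50.72
ee_pos: [0.5304, 0.3817, 0.4151]
orientation: [[0.193, 0.981, -0.013], [0.981, -0.193, -0.007], [-0.009, -0.011, -1.0]]
ft_force: [0.1, 0.0, 0.6]
grip_width: 0.095
T red [322.8 173.5] 665 [0.6022 0.0154 0.182 ]
T red [323.5 173.7] 649 [0.6018 0.014  0.182 ]
T yel [288.5 168.5] 695 [0.6154 0.0914 0.182 ]
T yel [289. 168.] 688 [0.6166 0.0902 0.182 ]
T blue [460.7 194.9] 21 [ 0.5473 -0.2869  0.182 ]
T blue [504.2 113.9] 263 [ 0.7315 -0.4001  0.182 ]
S red [306.7 193.3] 656 [0.6057 0.0185 0.182 ]
S red [306.5 192.7] 645 [0.6051 0.0173 0.182 ]
S yel [328.1 220.8] 766 [0.6191 0.095  0.182 ]
S yel [327.3 220.5] 760 [0.6199 0.0933 0.182 ]
S blue [229.1 125. ] 21 [ 0.6074 -0.2375  0.182 ]
S blue [267.6 221.4] 5 [0.7057 0.0118 0.182 ]
```

View pics/s12.png

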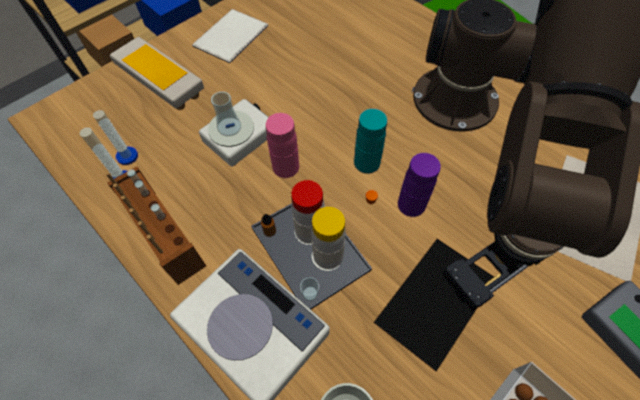

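The final picture shows both bottles upright on their discs (red (307,194), yellow (328,221)), 1–2 mm from the start in every view. The flask with the blue bar stands on the plate at (229,125). Dropper (269,224), beaker (309,288) and stopper (371,197) are where they were, and the arm is clear. I hand the job in.

```bash
python3 -c "
from plant import arm
print(arm.sign_off())"
```

```text
the job is handed in; nothing more can be done
None
```

The stirrer is set up and I handed the job in at about 51 s. Sign-off gives no verdict, so the result rests on my own checks.

I moved the yellow and then the red bottle onto the mat and stood the flask on the stirrer plate. The stir bar went in through the neck, and then red and yellow went back to their places in the tray.

**Last checks:**
- **Bottles:** each stands about 1–2 mm from its start position in the top, scene and wrist views. Both look upright and are released.
- **Flask:** it stands upright about 3–5 mm from the plate's centre (limit 15 mm), with the blue bar lying on its floor.
- **Other items:** the dropper bottle, small beaker and stopper look unmoved in the last picture. I judged that by eye and did not measure it.
- **Arm:** it is clear of everything.

**Disagreements:**
- **Cameras:** they differed by 2–4 mm from each other, so I compared start and end within the same view.
- **Wrist force:** it often still showed the bottle's weight close to the surface. I pressed red and yellow down with about 15 N and 24 N in the tray before releasing them. On the mat, yellow was released without a clear contact reading, perhaps 1 mm high.

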